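# Clip a carved printing block into its sloping holder

### The job

Take the pale wooden printing block with the black carved pattern out of the drying rack and slide it all the way down into the channel of the sloping holder, carved side facing outwards, away from the holder's back board. Then take the red and orange spring clip off its stand, squeeze its handles to open it, push it well down over the top edge of the holder, and let it close so that it pinches the block and the back board together. Leave the blue block, the ink tin and the brush where they are.

Things in the scene. Friction and masses are not known exactly. Their poses are not given: they have to be found in the camera images.
- plate: Pale wooden printing block to be mounted: 140 wide (y), 140 tall (z), 10 thick (x) mm, about 0.13 kg, black raised pattern on its +x face only. Origin: middle of its underside; x points out of the carved face, z up. It starts upright in one of the rack's slots, its underside 12 mm above the table, the lower 24 mm in the slot, the rest free.
- plate_top (a point): Middle of the pale block's upper edge, 140 mm above its origin, same axes. Grip the block here from above across its 10 mm thickness, TCP about 22 mm below this point. 90 mm are clear between it and the blue block.
- plate_face (a point): Centre of the pale block's carved face: 5 mm along the block's x from its origin and 70 mm up. Same axes.
- holder: Sloping channel of the fixed wooden print holder. Origin: middle of the channel's floor, on the front face of the back board. z runs up the slope, leaning 0.44 rad (25 deg) from vertical towards the robot; x is the board's front normal, pointing away from the robot and upwards. Block home: its origin at x 5, y 0, z 0 mm here, its axes along these. Let go a few mm higher it slides home by itself.
- holder_mouth (a point): Mouth of the channel, holder x 6.75, y 0, z 80 mm, axes as the holder's. The side cheeks are 144 mm apart (y +-72) up to z 66 mm, flared to z 80. The front lips, over |y| above 60 mm, lie 13.5 mm in front of the back board up to z 50 mm, flared to z 64. So the block has 2 mm play to each side and 3.5 mm in thickness.
- holder_top (a point): Middle of the notch at the top of the back board, holder x 0, y 0, z 140 mm, axes as the holder's. The board is 8 mm thick (x -8 to 0). Between two shoulders there is an open notch, |y| below 32 mm and z 90 to 140 mm, with room for a finger behind the block.
- shoulder_a (a point): Middle of the top edge of one shoulder of the back board, holder x 0, y +52, z 140 mm, axes as the holder's. The shoulder is 40 mm wide (y), 50 mm tall and free behind. With the block home, block and shoulder end level here and are together 18 mm thick (x -8 to +10): one place for the clip.
- shoulder_b (a point): The same on the other shoulder, holder x 0, y -52, z 140 mm: the other place for the clip; either will do.
- easel: Wooden base (150 x 170 x 16 mm) and two posts that carry the holder, fixed to the table; origin under the middle of the base. The holder's origin is 30 mm from it along its x and 30 mm up.
- rack: Drying rack, fixed: pale wooden base 150 x 160 mm, 12 mm thick, with two slots 13 mm wide along its y, at x +50 and -50 mm, between ridges whose tops are 36 mm above the table. The pale block stands in one slot, the blue block in the other. Origin: underside centre.
- clip: Spring clip, peg-shaped, 26 wide (y) and 120 mm tall, 0.1 kg; this body is its red half with the steel pivot. Origin: centre of the pivot (radius 7.5 mm), z up towards the handles, y along the pivot, x the line along which handles are squeezed and jaws open. It starts upright astride its stand's 18 mm rail, the pivot resting on the rail's top edge, gripping the rail.
- clip_handles (a point): Between the clip's handles, 45 mm above the pivot: where to squeeze, along the clip's x, from above. Handles run from 12 to 66 mm above the pivot and flare upwards, 50 mm over the outsides here, 60 at the top. A squeeze of 10 to 15 N brings them parallel, 30 mm over the outsides, to a hard stop; a grip of 30 to 50 N holds the clip firmly, in line with the fingers.
- clip_tips (a point): Between the rubber jaw tips, 52 mm below the pivot; the tips end 57 mm below it. Fully open the gap is 39 mm (60 over the outsides), biting on 18 mm they press with about 6 N. Pushed right down on an edge, the pivot rests on it, its centre 7.5 mm above.
- clip_jaw (a joint): Opening of the clip's orange half against the red one, rad: 0 when biting on 18 mm, +0.44 fully squeezed, -0.36 shut on nothing. A spring closes it.
- clip_stand: Fixed stand of the clip: grey base 90 x 130 x 14 mm with an upright wooden rail 18 mm thick (x), 110 mm long (y), top edge 94 mm above the table. Origin: underside centre.
- spare_plate: Bystander: blue block with white pattern, size and axes as the pale one, in the rack's other slot.
- ink_tin: Bystander: steel ink tin, 64 mm across and 60 mm tall, origin at its underside centre.
- brush: Bystander: brush 170 mm long lying on the table beyond the holder, along its own x.
Mind the look-alikes: they are no part of the job. There is more than one size of the plate; the one meant has the size given above. What is shaped like the easel but purple is not meant.

How it is judged:
On the way, in this order (a step that is already met when the one before it is completed fails the run):
1. the pale block sits fully home in the holder's channel, carved face outwards, before the clip is put on (z of plate in the frame of holder between -0.004 and 0.004 m and x of plate in the frame of holder between 0.002 and 0.011 m and y of plate in the frame of holder between -0.005 and 0.005 m and x of plate_face in the frame of holder between 0.007 and 0.018 m and angle between the z axis of plate and the z axis of holder, either way round below 0.1 rad), for 0.2 s.
2. the clip, squeezed open, is off its stand (distance of clip from where it was at the start of the episode above 0.08 m and value of joint clip_jaw above 0.1 rad), for 0.1 s.
At the end, for the whole second after the job is handed in: Pale block at rest in the channel, carved face out, within 4 mm of its floor, 5 mm of the middle and 0.1 rad of the slope; clip at rest, biting block and back board with over 2 N each, jaw at -0.15 to 0.2 rad, pivot 135 to 165 mm up the slope (all of step 1 and contact force between clip and plate above 2 N and contact force between clip and easel above 2 N and value of joint clip_jaw between -0.15 and 0.2 rad and z of clip in the frame of holder between 0.135 and 0.165 m and linear speed of each of clip, plate below 0.02 m/s); the robot touches nothing.
It fails at once if the blue spare block was moved more than 20 mm (distance of spare_plate from where it was at the start of the episode above 0.02 m).
It fails at once if the ink tin was moved more than 20 mm (distance of ink_tin from where it was at the start of the episode above 0.02 m).
It fails at once if the brush was moved more than 20 mm (distance of brush from where it was at the start of the episode above 0.02 m).
It also fails if it takes over 58 s, if anything falls off the work surface, if the arm or the gripper's body presses on something with over 40 N, if the wrist force passes 120 N, or if a joint passes its speed limit or range.

### The arm

A 6-joint arm with a two-finger parallel gripper is mounted at the origin on the work surface. World frame = base frame: x ahead of the robot, y to its left, z up, the work surface at z = 0. Lengths are in m, angles in rad, forces in N, time in s.
With the tool pointing down it reaches from about 0.325 to 0.9 m from the base axis. Payload 6.1 kg.
Tool frame: the origin (TCP) lies between the finger pads, 19 mm behind the fingertips; this is the grasp point; z points along the fingers, y is the line along which they close (so a half turn about z gives the same grasp; the last joint's range is limited). The gripper opens to 85 mm and grips with 20 to 120 N. Pads are 22 mm wide; open, the fingers measure 114 mm over their backs; the gripper's body (76 mm by 85 mm) begins 54 mm behind the grasp point. The pads swing forward as they close: fully open they stand 13 mm farther back than shut.
Start: joints at [-1.426, 0.22, 1.526, -0, 1.395, -0.126], TCP at [0.167, -0.602, 0.25] pointing down, gripper open.
Joint ranges: [-2.98, 2.98], [-0.91, 2.08], [0.09, 2.57], [-1.24, 4.39], [0.2, 2.65], [-2.68, 2.68]. Speed limits (rad/s): [2.57, 2.57, 3.01, 3.14, 3.14, 3.14].

### API

Orientations are given as a rotation vector (axis times angle).
In Python, from bench import readout, read_camera, camera_info, robot gives the robot as it stands.
- The arm moves only by the tool jog_arm, never from a script. Its argument "moves" is a list that holds one entry, the list of rows, each a list of 6 numbers: the shift along the tool's x, y, z in m, then the turn, a rotation vector about the tool's x, y, z in degrees. In form: [[[x, y, z, wx, wy, wz], ...]]. A call has exactly 10 rows; each row shifts and turns the commanded pose from where the row before left it, along the tool's axes as they then stand; what a row does not reach is not made up. A row lasts 1/12 s, in which the tool goes at most 41.7 mm and 7.16 degrees, less where a joint would pass 70% of its speed; a pose out of reach is approached as far as the arm can. A call with a gripper value outside its range is refused whole. "gripper" is the opening, from 0 (shut) to 1 (fully open), set as the call begins (left out, the last holds). The fingers move at their own pace and stop on an object; the grip force is fixed at half the most. Time passes only in rows, so rows that do not move let the fingers close, or fill a call up. It gives the time, the measured TCP pose, the force, the opening and the grip force at its end, in the units of the state.
- readout.state(): the state, without advancing time (a new reading comes with each control period).
- read_camera(name): name is "side" or "top" or "wrist"; returns the picture (480x640x3 uint8, red, green, blue); there is no depth.
- camera_info(name): a dict with "fx", "fy", "cx", "cy" (pixels), "rvec" (rotation vector, rad) and "tvec" (3), from world to camera coordinates, as OpenCV has them. Camera axes: x right, y down, z forward; pixel columns grow to the right and rows downward; lengths in m; the calibration is good to about 2 mm. A picture is of the moment at which its call begins: read the wrist's pose just before it. camera_info takes no time and is no camera call; for the wrist camera it gives the pose at the moment of the call.
- robot.hand_in(): hands the job in; it is judged then, once.
The state is a dict: "t": time; "joint_pos": joint angles; "qvel": joint speeds; "joint_torque": joint torques, N m; "tool_pos": TCP position; "orientation": TCP orientation; "ft_force": force on the tool from outside, world axes, zero at the start; "moment": the same for the moment, N m; "gripper_width": finger opening in m; "gripper_force": force on a finger pad.
Only numpy, scipy, OpenCV 4.12 (cv2) and the standard library are available. Lean on these libraries where they do the work, as an engineer would, in place of code of your own. Each camera call takes 0.05 s, during which the arm holds its last target. There are 200 camera calls.

## Working session

There is one attempt and no reset: what is moved stays moved. The work goes in short steps, Python scripts to look and compute and a tool call to move; the robot and the scene stay as the last step left them, time stands still between calls to the robot, and variables do not carry over. Pictures are saved under pics/ and viewed, at most 10 in all, crops included, and the job is handed in when it is done.

Besides the shell and the picture viewer there is one more tool, called as name(argument=value, ...) on one line, values as JSON. jog_arm: Moves the arm, as the interface text tells. Its arguments: {"type":"object","properties":{"moves":{"type":"array","items":{"type":"array","items":{"type":"array","items":{"type":"number"}}}},"gripper":{"type":"number"}},"required":["moves"]}

```bash
mkdir -p pics
cat > h.py <<'E'
import numpy as np, cv2
from scipy.spatial.transform import Rotation as R
from bench import readout, read_camera, camera_info, robot
def save(n,img): cv2.imwrite('pics/'+n,cv2.cvtColor(img,cv2.COLOR_RGB2BGR))
def cam(n):
    c=camera_info(n); K=np.array([[c['fx'],0,c['cx']],[0,c['fy'],c['cy']],[0,0,1.]]); return K,R.from_rotvec(c['rvec']).as_matrix(),np.array(c['tvec'])
def ray(n,uv,C=None):
    K,Rm,t=C or cam(n); d=Rm.T@np.linalg.inv(K)@np.array([uv[0],uv[1],1.]); return -Rm.T@t,d
def onz(n,uv,z,C=None):
    o,d=ray(n,uv,C); return o+d*(z-o[2])/d[2]
def proj(n,P,C=None):
    K,Rm,t=C or cam(n); p=(K@(Rm@np.atleast_2d(P).T+t[:,None])).T; return p[:,:2]/p[:,2:]
E
python3 - <<'E'
from h import *
for n in ('top','side','wrist'):
    save(n+'0.png',read_camera(n)); K,Rm,t=cam(n); print(n,K[0,0],(-Rm.T@t).round(3),Rm.round(2).tolist())
print(readout.state())
E
```

```text
top 597.1404322460751 [ 0.341 -0.005  1.363] [[0.01, -1.0, 0.0], [-0.99, -0.02, -0.14], [0.14, -0.0, -0.99]]
side 472.88558567459967 [0.438 0.607 0.78 ] [[-1.0, -0.07, -0.01], [-0.04, 0.72, -0.69], [0.05, -0.69, -0.72]]
wrist 363.24813931156507 [ 0.237 -0.582  0.373] [[0.27, -0.96, -0.0], [-0.92, -0.26, 0.29], [-0.28, -0.08, -0.96]]
{'t': 0.15, 'joint_pos': array([-1.42614347e+00,  2.21073447e-01,  1.52737920e+00, -9.85654780e-06,
        1.39468069e+00, -1.26068753e-01]), 'qvel': array([ 0.00028628, -0.00151722, -0.00194013,  0.00261   ,  0.00023244,
        0.00154629]), 'joint_torque': array([ 9.68080894e-05, -4.97486007e+01, -3.89904571e+01, -1.75028231e-04,
        7.20185868e-03, -1.16657898e-05]), 'tool_pos': array([ 0.16708902, -0.6017874 ,  0.24911652]), 'orientation': array([-3.11132878e+00, -4.23745893e-01,  3.77092983e-05]), 'ft_force': array([-0.3689128 , -0.31137119, -0.07287082]), 'moment': array([-0.00059563,  0.04468925, -0.06935991]), 'gripper_force': 0.0, 'gripper_width': 0.08537123531102424}
```

View pics/top0.png

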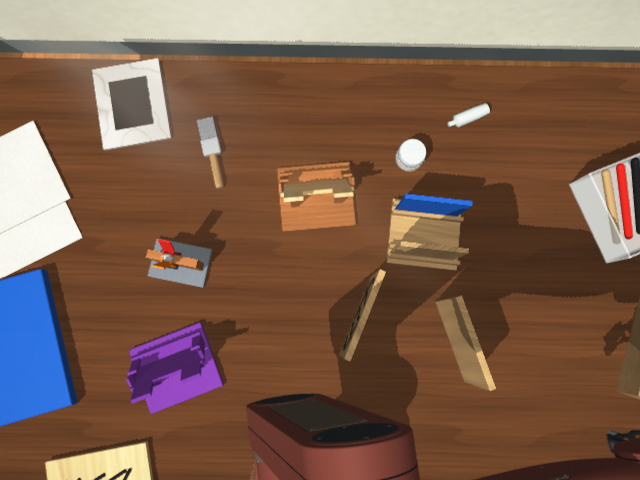

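View pics/side0.png

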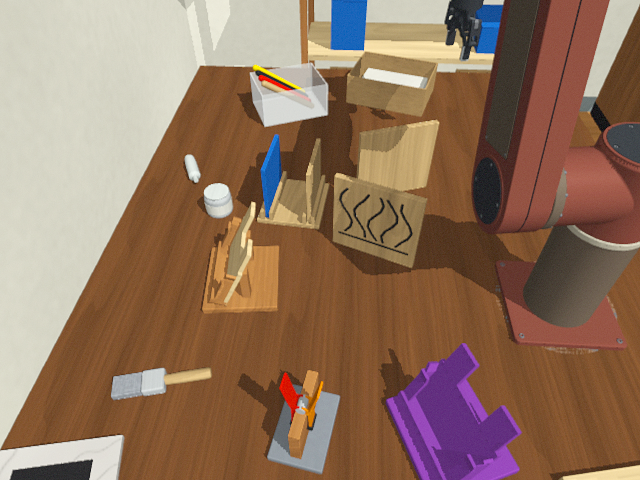

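The top view shows the easel at about (316,197), the rack at (428,233), the blue block at (432,206), and the clip on its stand at (175,258). The purple decoy easel is at (175,368).

These could be taken for the pale block:
- The upright pale block in the rack's near slot, top (428,248) and side (316,170).
- A free-standing carved block, top (362,315) and side (380,220).
- A free-standing plain block, top (466,345) and side (398,157).

I choose the one in the rack, and will check it in a close crop.

Run:
```python
from h import *
a=cv2.imread('pics/top0.png'); b=cv2.imread('pics/side0.png')
A=cv2.resize(a[150:280,270:480],None,fx=2.5,fy=2.5,interpolation=cv2.INTER_CUBIC) #525x325
B=cv2.resize(b[125:315,195:335],None,fx=3,fy=3,interpolation=cv2.INTER_CUBIC)[:, :] #420x570
A=cv2.resize(a[180:275,380:480],(370,351),interpolation=cv2.INTER_CUBIC)
D=cv2.resize(a[155:235,270:365],(370,245),interpolation=cv2.INTER_CUBIC)
im=np.zeros((600,800,3),np.uint8); im[:570,:420]=B; im[:351,425:795]=A; im[353:598,425:795]=D
cv2.imwrite('pics/c1.png',im)
```

```text
(no output)
```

View pics/c1.png

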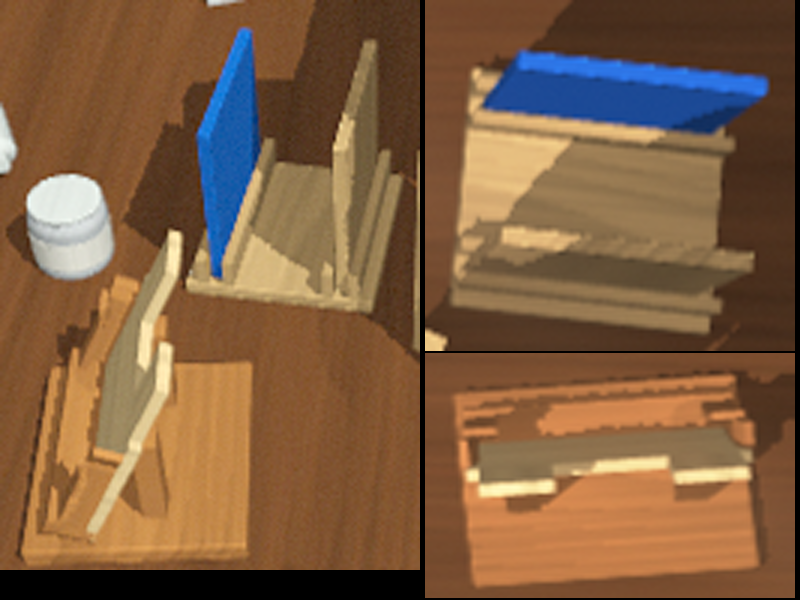

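The crop shows the pale block in the rack's near slot. Its robot-facing side is plain, so the carving faces +x, towards the blue block. The empty holder opens away from the robot. I'll get rough positions and plan a wrist-camera viewpoint.

```bash
cat >> h.py <<'E'
def Rdown(yaw,tilt=0):
    "tool x at world yaw (deg), then lean fingers outward by tilt deg about world axis given by yaw (tool x)"
    return R.from_euler('z',yaw,degrees=True)*R.from_euler('x',180+tilt,degrees=True)
def plan(p,Rt,n,p0=None,R0=None):
    s=readout.state()
    p0=np.array(s['tool_pos']) if p0 is None else np.array(p0); R0=R.from_rotvec(s['orientation']) if R0 is None else R0
    w=(R0.inv()*Rt).as_rotvec()/n; c=R0; rows=[]
    for i in range(n):
        rows.append([*(c.inv().apply((np.array(p)-p0)/n)*1e3).round(1),*np.degrees(w).round(2)]); c=c*R.from_rotvec(w)
    print('mm/deg n=%d'%n)
    if np.abs(w).max()<1e-3: rows=rows[:1]
    for r in rows: print([float(x) for x in r])
E
python3 - <<'E'
from h import *
C=cam('top')
for nm,uv,z in [('plate',(428,247),.152),('decoy',(466,345),.14),('decoy2',(362,315),.14),('easel',(316,197),.016),('rackc',(428,235),.012),('clip',(170,255),.11),('stand',(180,262),.014),('blue',(432,205),.152),('tin',(411,152),.06)]: print(nm,onz('top',uv,z,C).round(3))
for P in ([.1,.2],[.1,.2]): pass
plan([.38,-.12,.42],Rdown(90),20)
E
```

```text
plate [ 0.508 -0.249  0.152]
decoy [ 0.311 -0.326  0.14 ]
decoy2 [ 0.368 -0.116  0.14 ]
easel [ 0.639 -0.02   0.016]
rackc [ 0.555 -0.278  0.012]
clip [0.488 0.288 0.11 ]
stand [0.484 0.287 0.014]
blue [ 0.596 -0.259  0.152]
tin [ 0.736 -0.232  0.06 ]
mm/deg n=20
[16.7, -20.4, -8.5, -0.0, -0.0, -3.72]
[18.0, -19.2, -8.5, -0.0, -0.0, -3.72]
[19.2, -18.0, -8.5, -0.0, -0.0, -3.72]
[20.3, -16.8, -8.5, -0.0, -0.0, -3.72]
[21.4, -15.4, -8.5, -0.0, -0.0, -3.72]
[22.3, -14.0, -8.5, -0.0, -0.0, -3.72]
[23.2, -12.5, -8.5, -0.0, -0.0, -3.72]
[24.0, -11.0, -8.5, -0.0, -0.0, -3.72]
[24.6, -9.4, -8.5, -0.0, -0.0, -3.72]
[25.2, -7.8, -8.5, -0.0, -0.0, -3.72]
[25.6, -6.1, -8.5, -0.0, -0.0, -3.72]
[26.0, -4.4, -8.5, -0.0, -0.0, -3.72]
[26.2, -2.7, -8.5, -0.0, -0.0, -3.72]
[26.3, -1.0, -8.5, -0.0, -0.0, -3.72]
[26.3, 0.7, -8.5, -0.0, -0.0, -3.72]
[26.2, 2.4, -8.5, -0.0, -0.0, -3.72]
[26.0, 4.1, -8.5, -0.0, -0.0, -3.72]
[25.7, 5.8, -8.5, -0.0, -0.0, -3.72]
[25.3, 7.4, -8.5, -0.0, -0.0, -3.72]
[24.7, 9.1, -8.5, -0.0, -0.0, -3.72]
```

Run:
```python
from h import *
plan([.53,-.13,.38],Rdown(90),20)
```

```text
mm/deg n=20
[23.8, -17.9, -6.5, -0.0, -0.0, -3.72]
[24.9, -16.3, -6.5, -0.0, -0.0, -3.72]
[25.9, -14.7, -6.5, -0.0, -0.0, -3.72]
[26.8, -12.9, -6.5, -0.0, -0.0, -3.72]
[27.6, -11.2, -6.5, -0.0, -0.0, -3.72]
[28.3, -9.4, -6.5, -0.0, -0.0, -3.72]
[28.8, -7.5, -6.5, -0.0, -0.0, -3.72]
[29.2, -5.6, -6.5, -0.0, -0.0, -3.72]
[29.5, -3.7, -6.5, -0.0, -0.0, -3.72]
[29.7, -1.8, -6.5, -0.0, -0.0, -3.72]
[29.8, 0.2, -6.5, -0.0, -0.0, -3.72]
[29.7, 2.1, -6.5, -0.0, -0.0, -3.72]
[29.5, 4.0, -6.5, -0.0, -0.0, -3.72]
[29.2, 5.9, -6.5, -0.0, -0.0, -3.72]
[28.7, 7.8, -6.5, -0.0, -0.0, -3.72]
[28.2, 9.7, -6.5, -0.0, -0.0, -3.72]
[27.5, 11.5, -6.5, -0.0, -0.0, -3.72]
[26.7, 13.2, -6.5, -0.0, -0.0, -3.72]
[25.7, 14.9, -6.5, -0.0, -0.0, -3.72]
[24.7, 16.6, -6.5, -0.0, -0.0, -3.72]
```

jog_arm(moves=[[[0.024,-0.018,-0.0065,0,0,-3.72],[0.025,-0.0165,-0.0065,0,0,-3.72],[0.026,-0.0145,-0.0065,0,0,-3.72],[0.027,-0.013,-0.0065,0,0,-3.72],[0.0275,-0.011,-0.0065,0,0,-3.72],[0.0285,-0.0095,-0.0065,0,0,-3.72],[0.029,-0.0075,-0.0065,0,0,-3.72],[0.029,-0.0055,-0.0065,0,0,-3.72],[0.0295,-0.0035,-0.0065,0,0,-3.72],[0.0295,-0.002,-0.0065,0,0,-3.72]]])

```text
t: 0.98
tool_pos: [0.3497, -0.3647, 0.3151]
orientation: [-2.813, -1.399, -0.0]
ft_force: [0.4, -0.3, 0.6]
gripper_width: 0.0852
gripper_force: 0.0
```

jog_arm(moves=[[[0.03,0,-0.0065,0,0,-3.72],[0.0295,0.002,-0.0065,0,0,-3.72],[0.0295,0.004,-0.0065,0,0,-3.72],[0.029,0.006,-0.0065,0,0,-3.72],[0.0285,0.008,-0.0065,0,0,-3.72],[0.028,0.0095,-0.0065,0,0,-3.72],[0.0275,0.0115,-0.0065,0,0,-3.72],[0.0265,0.013,-0.0065,0,0,-3.72],[0.0255,0.015,-0.0065,0,0,-3.72],[0.0245,0.0165,-0.0065,0,0,-3.72]]])

```text
t: 1.82
tool_pos: [0.5308, -0.1298, 0.3801]
orientation: [-2.219, -2.223, 0.0]
ft_force: [0.2, -0.5, 0.3]
gripper_width: 0.0857
gripper_force: 0.0
```

Run:
```python
from h import *
s=readout.state(); print(s['t'],s['tool_pos'],s['orientation'],s['joint_pos'].round(2))
C=cam('wrist'); np.savez('w1.npz',K=C[0],R=C[1],t=C[2]); im=read_camera('wrist'); save('w1.png',im); print(-C[1].T@C[2])
save('top1.png',read_camera('top'))
```

```text
1.8167 [ 0.53083807 -0.12984122  0.38005501] [-2.21913024e+00 -2.22329961e+00  2.75990890e-04] [-0.38 -0.02  1.55 -0.    1.62 -0.39]
[ 0.53045734 -0.05619802  0.50391887]
```

View pics/w1.png

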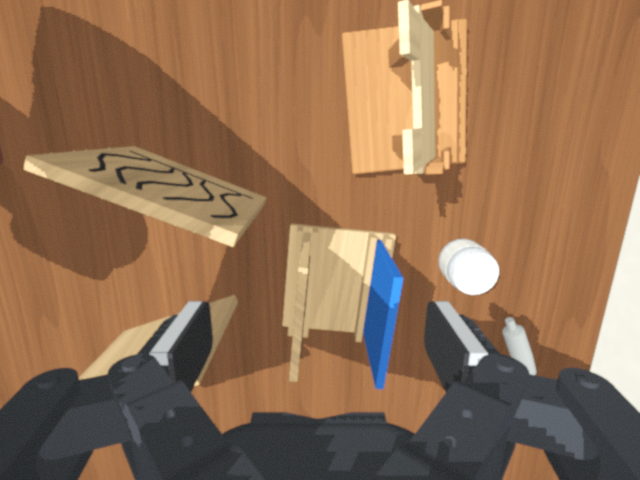

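Wrist view: the pale block's top edge runs from about (306,240) to (294,380), the rack base covers (290–395, 225–340), and the easel board's top shoulders are at (410,25) and (413,150). I'll enlarge the rack and easel parts to pick corners.

Run:
```python
import cv2,numpy as np
b=cv2.imread('pics/w1.png')
A=cv2.resize(b[215:390,270:410],None,fx=3,fy=3,interpolation=cv2.INTER_CUBIC)
D=cv2.resize(b[0:180,338:473],(370,493),interpolation=cv2.INTER_CUBIC)
im=np.zeros((600,800,3),np.uint8); im[:525,:420]=A; im[:493,425:795]=D
for k in range(0,420,60): cv2.line(im,(k,0),(k,8),(0,255,0),1); cv2.putText(im,str(270+k//3),(k+2,20),0,.35,(0,255,0),1)
for k in range(0,525,60): cv2.line(im,(0,k),(8,k),(0,255,0),1); cv2.putText(im,str(215+k//3),(8,k+4),0,.35,(0,255,0),1)
s=370/135
for u in range(340,473,20): x=int(425+(u-338)*s); cv2.line(im,(x,0),(x,8),(0,255,0),1); cv2.putText(im,str(u),(x+2,20),0,.35,(0,255,0),1)
for v in range(0,180,20): y=int(v*s); cv2.line(im,(425,y),(433,y),(0,255,0),1); cv2.putText(im,str(v),(433,y+4),0,.35,(0,255,0),1)
cv2.imwrite('pics/c2.png',im)
```

```text
(no output)
```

View pics/c2.png

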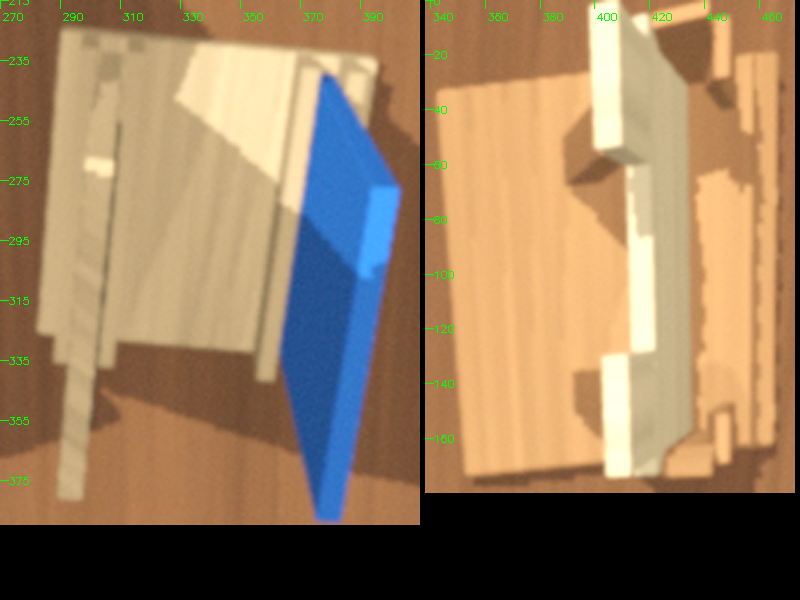

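```bash
cat >> h.py <<'E'
th=0.44
def holderT(q):
    "q: easel x,y,yaw(rad) -> R,p of holder"
    Rz=R.from_euler('z',q[2]); Rh=Rz*R.from_euler('y',-th)
    return Rh, np.array([q[0],q[1],0])+Rz.apply([.03,0,.03])
E
python3 - <<'E'
from h import *
from scipy.optimize import least_squares
f=np.load('w1.npz'); C=(f['K'],f['R'],f['t'])
for uv in [(289,381.7),(298.3,381.7),(298.3,268),(308,268)]: print('plate',onz('w',uv,.152,C).round(4))
for uv in [(394,276.7),(403.3,276.7),(375.3,388.7),(383.7,388.7)]: print('blue',onz('w',uv,.152,C).round(4))
for uv in [(290.3,224.3),(395.7,234),(282.3,326),(354,332.5)]: print('rack',onz('w',uv,.012,C).round(4))
H=[([-.008,.032,.14],(399.3,54.7)),([0,.032,.14],(410.2,54)),([-.008,-.032,.14],(402.2,129.5)),([0,-.032,.14],(412,128.4)),([-.008,-.072,.14],(403.7,174.4)),([0,-.072,.14],(413.5,173.7))]
B=[([-.075,.085,.016],(342.4,34)),([-.075,-.085,.016],(352.6,172.8))]
def res(q,full=False):
    Rh,p=holderT(q); Rz=R.from_euler('z',q[2])
    P=[Rh.apply(a)+p for a,_ in H]+[Rz.apply(a)+[q[0],q[1],0] for a,_ in B]
    return (proj('w',np.array(P),C)-np.array([u for _,u in H+B]))
s=least_squares(lambda q:res(q).ravel(),[.64,-.02,0.])
print(s.x,np.degrees(s.x[2])); print(res(s.x).round(1).tolist())
Rh,p=holderT(s.x); print('holder',p.round(4))
E
```

```text
plate [ 0.4978 -0.3328  0.152 ]
plate [ 0.5084 -0.3328  0.152 ]
plate [ 0.5104 -0.1933  0.152 ]
plate [ 0.5204 -0.1932  0.152 ]
blue [ 0.6102 -0.2028  0.152 ]
blue [ 0.6199 -0.2028  0.152 ]
blue [ 0.5972 -0.3422  0.152 ]
blue [ 0.6069 -0.3422  0.152 ]
rack [ 0.4922 -0.1825  0.012 ]
rack [ 0.6403 -0.1964  0.012 ]
rack [ 0.4767 -0.3423  0.012 ]
rack [ 0.5863 -0.3534  0.012 ]
[ 0.6424471  -0.02090603  0.10438088] 5.980583758455483
[[0.9, -0.2], [-0.7, -1.2], [0.7, 1.0], [-0.4, 1.3], [0.7, -0.5], [-0.7, -0.2], [-0.6, -1.7], [-0.1, 1.9]]
holder [ 0.6723 -0.0178  0.03  ]
```

Run:
```python
from h import *
f=np.load('w1.npz'); C=(f['K'],f['R'],f['t'])
for uv in [(237,297),(237,245),(266,198)]: print(onz('w',uv,.14,C).round(3),onz('w',uv,0.,C).round(3))
plan([.5093,-.2631,.21],Rdown(84.7),10)
```

```text
[ 0.442 -0.232  0.14 ] [ 0.408 -0.3    0.   ]
[ 0.446 -0.172  0.14 ] [ 0.413 -0.217  0.   ]
[ 0.478 -0.122  0.14 ] [ 0.458 -0.148  0.   ]
mm/deg n=10
[-13.5, -2.4, 17.1, 0.01, -0.01, 0.56]
[-13.5, -2.3, 17.1, 0.01, -0.01, 0.56]
[-13.5, -2.1, 17.1, 0.01, -0.01, 0.56]
[-13.6, -2.0, 17.1, 0.01, -0.01, 0.56]
[-13.6, -1.8, 17.1, 0.01, -0.01, 0.56]
[-13.6, -1.7, 17.1, 0.01, -0.01, 0.56]
[-13.6, -1.6, 17.1, 0.01, -0.01, 0.56]
[-13.6, -1.4, 17.1, 0.01, -0.01, 0.56]
[-13.6, -1.3, 17.1, 0.01, -0.01, 0.56]
[-13.6, -1.2, 17.1, 0.01, -0.01, 0.56]
```

jog_arm(moves=[[[-0.0135,-0.0024,0.017,0,0,0.53],[-0.0135,-0.0023,0.017,0,0,0.53],[-0.0135,-0.0021,0.017,0,0,0.53],[-0.0135,-0.002,0.017,0,0,0.53],[-0.0135,-0.0018,0.017,0,0,0.53],[-0.0135,-0.0017,0.017,0,0,0.53],[-0.0135,-0.0016,0.017,0,0,0.53],[-0.0135,-0.0014,0.017,0,0,0.53],[-0.0135,-0.0013,0.017,0,0,0.53],[-0.0135,-0.0012,0.017,0,0,0.53]]], gripper=0.5)

```text
t: 2.75
tool_pos: [0.5056, -0.2665, 0.2087]
orientation: [-2.325, -2.112, 0.001]
ft_force: [0.1, -0.3, -0.8]
gripper_width: 0.0425
gripper_force: 0.0
```

Run:
```python
from h import *
s=readout.state(); print(s['tool_pos'],s['gripper_width'])
save('w2.png',read_camera('wrist')); 
L=R.from_rotvec(s['orientation']); print(L.as_matrix().round(3).tolist())
plan([.5093,-.2631,.13],Rdown(84.7),10)
```

```text
[ 0.50561542 -0.26648147  0.20872961] 0.04254627758609224
[[0.096, 0.995, -0.001], [0.995, -0.096, 0.0], [0.0, -0.001, -1.0]]
mm/deg n=10
[0.5, 0.6, 7.5, -0.03, -0.01, -0.03]
```

View pics/w2.png

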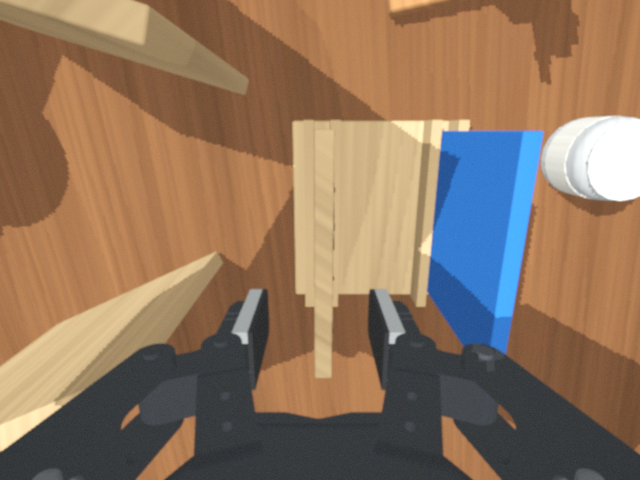

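The block's top edge is at column 323, rows 128–378, parallel to and centred between the fingers (inner faces at 268 and 370).

Run:
```python
from h import *
for uv in [(314.5,128.5),(333.5,128.5),(315,378),(331,378)]: print(onz('wrist',uv,.152).round(4))
```

```text
[ 0.5086 -0.1934  0.152 ]
[ 0.5174 -0.1943  0.152 ]
[ 0.4952 -0.3295  0.152 ]
[ 0.5043 -0.3304  0.152 ]
```

jog_arm(moves=[[[0.0004,0.0004,0.008,0,0,0],[0.0004,0.0004,0.008,0,0,0],[0.0004,0.0004,0.008,0,0,0],[0.0004,0.0004,0.008,0,0,0],[0.0004,0.0004,0.008,0,0,0],[0.0004,0.0004,0.008,0,0,0],[0.0004,0.0004,0.008,0,0,0],[0.0004,0.0004,0.008,0,0,0],[0.0004,0.0004,0.008,0,0,0],[0.0,0.0,0.007,0,0,0]]])

```text
t: 3.63
tool_pos: [0.5105, -0.2619, 0.13]
orientation: [-2.323, -2.115, 0.0]
ft_force: [0.0, -0.6, 0.4]
gripper_width: 0.043
gripper_force: 0.0
```

jog_arm(moves=[[[0,-0.0015,0,0,0,0],[0,0,0,0,0,0],[0,0,0,0,0,0],[0,0,0,0,0,0],[0,0,0,0,0,0],[0,0,0,0,0,0],[0,0,0,0,0,0],[0,0,0,0,0,0],[0,0,0,0,0,0],[0,0,0,0,0,0]]], gripper=0)

```text
t: 4.47
tool_pos: [0.5092, -0.2621, 0.1312]
orientation: [2.323, 2.114, 0.0]
ft_force: [-0.8, -0.4, 0.0]
gripper_width: 0.0092
gripper_force: 59.2
```

jog_arm(moves=[[[0,0,-0.007,0,0,0],[0,0,-0.011,0,0,0],[0,0,-0.02,0,0,0],[0,0,-0.02,0,0,0],[0,0,-0.02,0,0,0],[0,0,-0.02,0,0,0],[0,0,-0.02,0,0,0],[0,0,-0.02,0,0,0],[0,0,-0.02,0,0,0],[0,0,-0.01,0,0,0]]])

```text
t: 5.3
tool_pos: [0.51, -0.2626, 0.3034]
orientation: [2.319, 2.111, 0.002]
ft_force: [0.2, 0.1, -0.3]
gripper_width: 0.0094
gripper_force: 59.1
```

Run:
```python
from h import *
s=readout.state(); print(s['tool_pos'],s['gripper_width'],s['gripper_force'],s['ft_force'])
C=cam('wrist'); np.savez('w3.npz',K=C[0],R=C[1],t=C[2],tp=s['tool_pos'],ori=s['orientation']); save('w3.png',read_camera('wrist'))
save('side3.png',read_camera('side'))
```

```text
[ 0.50996605 -0.26262371  0.30337524] 0.009385025380399164 59.08886790275574 [ 0.24846342  0.09905958 -0.3380961 ]
```

View pics/w3.png

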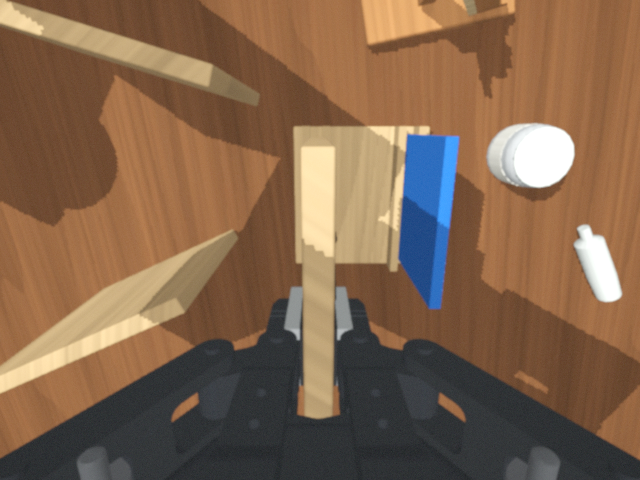

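Block held straight: its top edge covers rows 146–416 between the pads, columns 303–335. Now I'll work out its offset in the grip and plan the approach to the holder.

Run:
```python
from h import *
f=np.load('w3.npz'); C=(f['K'],f['R'],f['t']); Rt=R.from_rotvec(f['ori'])
for h in (.018,.022,.026):
    P=np.array([onz('w',uv,f['tp'][2]+h,C) for uv in [(303,146),(335,146),(307,416),(332,416)]])
    print(h,(Rt.inv().apply(P-f['tp'])*1e3).round(1).tolist())
q=[.6424,-.0209,.1044]; Rh,p=holderT(q)
# tool: z=-zh, y=+xh, x=+yh
M=Rh.as_matrix(); Rt2=R.from_matrix(np.stack([M[:,1],M[:,0],-M[:,2]],1))
for z in (.25,.11,0.01): print('tcp with plate bottom at z',z,(p+Rh.apply([.006,0,z+.118])).round(4))
print('current R err', Rt.inv().__mul__(Rt2).as_rotvec(degrees=True).round(1))
plan(p+Rh.apply([.006,0,.12+.118]),Rt2,20)
```

```text
0.018 [[69.3, -4.5, -18.2], [69.3, 4.6, -18.2], [-24.0, -4.2, -18.0], [-24.1, 4.7, -17.9]]
0.022 [[69.5, -4.3, -22.2], [69.5, 4.4, -22.2], [-20.3, -4.0, -22.0], [-20.4, 4.5, -21.9]]
0.026 [[69.6, -4.1, -26.2], [69.6, 4.2, -26.2], [-16.6, -3.9, -26.0], [-16.7, 4.4, -25.9]]
tcp with plate bottom at z 0.25 [ 0.5217 -0.0335  0.3655]
tcp with plate bottom at z 0.11 [ 0.5811 -0.0273  0.2388]
tcp with plate bottom at z 0.01 [ 0.6234 -0.0229  0.1484]
current R err [-24.9   2.7 -11.1]
mm/deg n=20
[12.0, 2.2, 2.7, -1.24, 0.13, -0.56]
[12.0, 2.3, 2.8, -1.24, 0.13, -0.56]
[12.0, 2.3, 2.9, -1.24, 0.13, -0.56]
[11.9, 2.4, 2.9, -1.24, 0.13, -0.56]
[11.9, 2.4, 3.0, -1.24, 0.13, -0.56]
[11.9, 2.5, 3.1, -1.24, 0.13, -0.56]
[11.8, 2.5, 3.2, -1.24, 0.13, -0.56]
[11.8, 2.6, 3.3, -1.24, 0.13, -0.56]
[11.8, 2.6, 3.3, -1.24, 0.13, -0.56]
[11.7, 2.6, 3.4, -1.24, 0.13, -0.56]
[11.7, 2.7, 3.5, -1.24, 0.13, -0.56]
[11.7, 2.7, 3.6, -1.24, 0.13, -0.56]
[11.6, 2.8, 3.7, -1.24, 0.13, -0.56]
[11.6, 2.8, 3.8, -1.24, 0.13, -0.56]
[11.6, 2.8, 3.9, -1.24, 0.13, -0.56]
[11.5, 2.8, 4.0, -1.24, 0.13, -0.56]
[11.5, 2.9, 4.0, -1.24, 0.13, -0.56]
[11.5, 2.9, 4.1, -1.24, 0.13, -0.56]
[11.4, 2.9, 4.2, -1.24, 0.13, -0.56]
[11.4, 2.9, 4.3, -1.24, 0.13, -0.56]
```

jog_arm(moves=[[[0.012,0.0022,0.0027,-1.24,0.13,-0.56],[0.012,0.0023,0.0028,-1.24,0.13,-0.56],[0.012,0.0023,0.0029,-1.24,0.13,-0.56],[0.0119,0.0024,0.0029,-1.24,0.13,-0.56],[0.0119,0.0024,0.003,-1.24,0.13,-0.56],[0.0119,0.0025,0.0031,-1.24,0.13,-0.56],[0.0118,0.0025,0.0032,-1.24,0.13,-0.56],[0.0118,0.0026,0.0033,-1.24,0.13,-0.56],[0.0118,0.0026,0.0033,-1.24,0.13,-0.56],[0.0117,0.0026,0.0034,-1.24,0.13,-0.56]]])

```text
t: 6.23
tool_pos: [0.5424, -0.143, 0.2716]
orientation: [2.106, 2.117, 0.246]
ft_force: [0.5, -0.4, -2.0]
gripper_width: 0.0091
gripper_force: 59.1
```

jog_arm(moves=[[[0.0117,0.0027,0.0035,-1.24,0.13,-0.56],[0.0117,0.0027,0.0036,-1.24,0.13,-0.56],[0.0116,0.0028,0.0037,-1.24,0.13,-0.56],[0.0116,0.0028,0.0038,-1.24,0.13,-0.56],[0.0116,0.0028,0.0039,-1.24,0.13,-0.56],[0.0115,0.0028,0.004,-1.24,0.13,-0.56],[0.0115,0.0029,0.004,-1.24,0.13,-0.56],[0.0115,0.0029,0.0041,-1.24,0.13,-0.56],[0.0114,0.0029,0.0042,-1.24,0.13,-0.56],[0.0114,0.0029,0.0043,-1.24,0.13,-0.56]]])

```text
t: 7.07
tool_pos: [0.5698, -0.0291, 0.2415]
orientation: [1.887, 2.102, 0.444]
ft_force: [-41.6, -38.1, 19.9]
gripper_width: 0.0093
gripper_force: 109.8
```

```bash
cat >> h.py <<'E'
Q=[.6424,-.0209,.1044]
def inH(Qh=Q):
    s=readout.state(); Rh,p=holderT(Qh); M=Rh.as_matrix(); Rt2=R.from_matrix(np.stack([M[:,1],M[:,0],-M[:,2]],1))
    rt=R.from_rotvec(s['orientation'])
    print('t',round(s['t'],2),'tcp in holder mm',(Rh.inv().apply(s['tool_pos']-p)*1e3).round(1),'rot to go (tool,deg)',(rt.inv()*Rt2).as_rotvec(degrees=True).round(2),'F',s['ft_force'].round(1),'w',round(s['gripper_width'],4))
    return Rh,p,Rt2
E
python3 - <<'E'
from h import *
inH()
C=cam('wrist'); s=readout.state(); np.savez('w4.npz',K=C[0],R=C[1],t=C[2],tp=s['tool_pos'],ori=s['orientation']); a=read_camera('wrist'); save('w4.png',a)
b=read_camera('side'); save('side4.png',b)
A=cv2.resize(a[0:300,180:480],(400,400),interpolation=cv2.INTER_CUBIC)
B=cv2.resize(b[150:330,180:360],(400,400),interpolation=cv2.INTER_CUBIC)
save('c4.png',np.hstack([A,B]))
E
```

```text
t 7.07 tcp in holder mm [ -3.2  -0.6 235.2] rot to go (tool,deg) [-1.14  0.13  0.21] F [-41.6 -38.1  19.9] w 0.0093
```

View pics/c4.png

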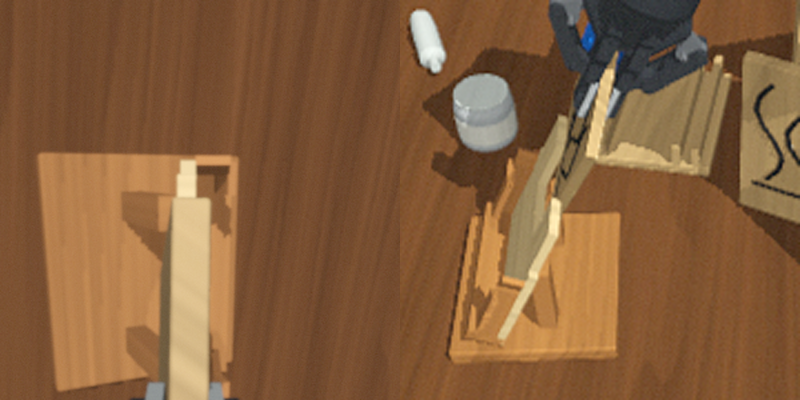

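The block is pressing on the board: its lower end came in below the top edge (z 140 mm). I'll back off up the slope and look again.

jog_arm(moves=[[[0,0,-0.004,0,0,0],[0,0,-0.006,0,0,0],[0,0,-0.008,0,0,0],[0,0,-0.008,0,0,0],[0,0,-0.008,0,0,0],[0,0,-0.008,0,0,0],[0,0,-0.008,0,0,0],[0,0,-0.008,0,0,0],[0,0,-0.007,0,0,0],[0,0,0,0,0,0]]])

```text
t: 8.0
tool_pos: [0.5488, -0.0301, 0.3065]
orientation: [1.881, 2.09, 0.466]
ft_force: [-0.0, -0.7, -1.0]
gripper_width: 0.0095
gripper_force: 59.5
```

Run:
```python
from h import *
inH()
C=cam('wrist'); s=readout.state(); np.savez('w5.npz',K=C[0],R=C[1],t=C[2],tp=s['tool_pos'],ori=s['orientation']); a=read_camera('wrist'); save('w5.png',a)
b=read_camera('side'); save('side5.png',b)
A=cv2.resize(a[60:460,180:480],(450,600),interpolation=cv2.INTER_CUBIC)
B=cv2.resize(b[130:330,200:316],(348,600),interpolation=cv2.INTER_CUBIC)
im=np.hstack([A,B])
for k in range(0,600,60): cv2.putText(im,str(60+k*2//3),(0,k+4),0,.35,(0,255,0),1);cv2.putText(im,str(130+k//3),(452,k+4),0,.35,(0,255,0),1)
for k in range(0,450,60): cv2.putText(im,str(180+k*2//3),(k,10),0,.35,(0,255,0),1)
for k in range(0,348,60): cv2.putText(im,str(200+k//3),(450+k,10),0,.35,(0,255,0),1)
save('c5.png',im)
```

```text
t 8.0 tcp in holder mm [  5.5   0.6 303. ] rot to go (tool,deg) [-0.09 -0.05  0.02] F [-0.  -0.7 -1. ] w 0.0095
```

View pics/c5.png

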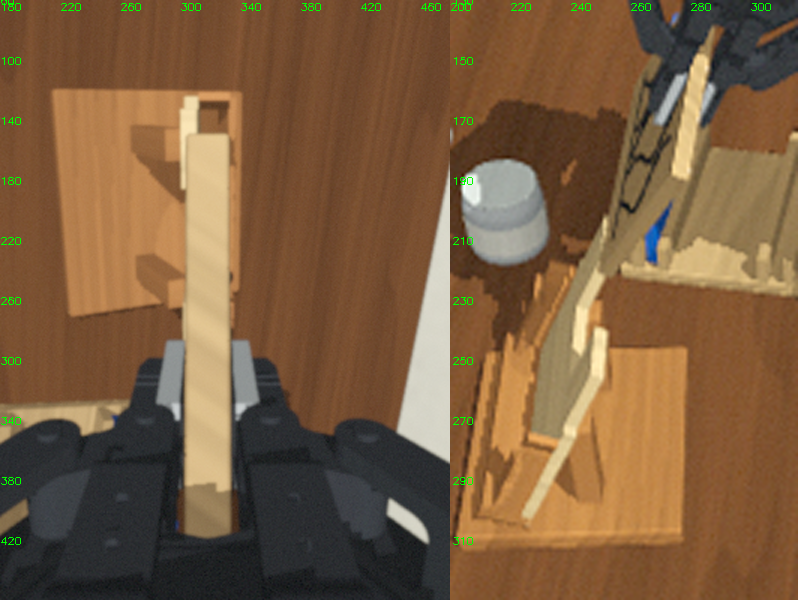

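Run:
```python
from h import *
s=readout.state(); rt=R.from_rotvec(s['orientation']); 
for a in (-20,-10,0,10,20):
    rr=R.from_euler('y',a,degrees=True)
    P=[rt.apply(rr.apply([x,y,z]))+s['tool_pos'] for x in(.07,-.07) for z in(-.022,.118) for y in (-.005,.005)]
    print(a,'side(top+y b/f,bot+y b/f,top-y,bot-y)',proj('side',P).round(0).astype(int).tolist()); print('  wrist top',proj('wrist',P)[[0,1,4,5]].round(0).astype(int).tolist())
```

```text
-20 side(top+y b/f,bot+y b/f,top-y,bot-y) [[280, 193], [274, 191], [254, 227], [248, 226], [291, 123], [286, 121], [266, 164], [261, 162]]
  wrist top [[303, 131], [333, 131], [303, 569], [335, 569]]
-10 side(top+y b/f,bot+y b/f,top-y,bot-y) [[283, 187], [277, 185], [254, 234], [249, 232], [289, 126], [284, 124], [262, 176], [257, 174]]
  wrist top [[302, 133], [335, 133], [304, 547], [333, 547]]
0 side(top+y b/f,bot+y b/f,top-y,bot-y) [[286, 180], [280, 178], [255, 239], [250, 237], [286, 130], [281, 128], [259, 187], [254, 186]]
  wrist top [[300, 144], [337, 144], [305, 522], [332, 522]]
10 side(top+y b/f,bot+y b/f,top-y,bot-y) [[289, 172], [283, 170], [258, 242], [252, 240], [284, 134], [278, 133], [257, 198], [252, 197]]
  wrist top [[298, 166], [339, 166], [306, 496], [330, 496]]
20 side(top+y b/f,bot+y b/f,top-y,bot-y) [[291, 164], [285, 162], [261, 242], [255, 241], [281, 140], [276, 138], [255, 209], [250, 207]]
  wrist top [[296, 203], [341, 203], [307, 469], [329, 469]]
```

```bash
cat > fit.py <<'E'
from h import *
from scipy.optimize import least_squares
def fit(obs,w):
    "obs: list of (cam, corner(x,y,z plate-frame rel top centre), uv, weight)"
    s=readout.state(); rt=R.from_rotvec(s['orientation']); Cs={c:cam(c) for c in('side','wrist')}
    def res(q):
        rr=R.from_euler('y',q[0])
        return np.concatenate([(proj(c,[rt.apply(rr.apply(np.array(p))+[q[1],0,q[2]])+s['tool_pos']],Cs[c])[0]-uv)*k for c,p,uv,k in obs])
    r=least_squares(res,[-.2,0,-.022]); print('a deg',np.degrees(r.x[0]).round(2),'top centre in tool mm',(r.x[1:]*1e3).round(1)); print(r.fun.reshape(-1,2).round(1).tolist()); return r.x
E
python3 - <<'E'
from fit import *
fit([('wrist',(.07,-.005,0),(304.7,149),1),('wrist',(.07,.005,0),(332,149),1),('side',(.07,-.005,0),(280.5,190.5),1),('side',(.07,.005,0),(274.5,189.5),1),('side',(.07,-.005,.14),(253,221.7),.5)],0)
# colour profile along centre column in wrist and row
a=cv2.imread('pics/w5.png'); print(a[140:160,318].tolist()[::2]); print([ (u,int(a[165,u].sum())) for u in range(292,345,2)])
print([ (u,int(a[400,u].sum())) for u in range(292,345,2)])
E
```

```text
a deg -22.83 top centre in tool mm [  2.9 -23.4]
[[-1.0, 0.0], [1.0, -0.0], [-0.9, 0.3], [-0.8, -0.6], [0.7, 0.1]]
[[61, 99, 147], [60, 100, 145], [60, 99, 145], [60, 99, 145], [79, 121, 161], [138, 188, 218], [149, 199, 228], [148, 200, 229], [147, 198, 228], [145, 197, 227]]
[(292, 405), (294, 402), (296, 407), (298, 394), (300, 515), (302, 611), (304, 497), (306, 561), (308, 571), (310, 574), (312, 570), (314, 569), (316, 568), (318, 569), (320, 564), (322, 568), (324, 569), (326, 568), (328, 566), (330, 555), (332, 432), (334, 290), (336, 335), (338, 388), (340, 337), (342, 255), (344, 240)]
[(292, 99), (294, 97), (296, 91), (298, 132), (300, 163), (302, 200), (304, 307), (306, 337), (308, 339), (310, 335), (312, 338), (314, 357), (316, 356), (318, 371), (320, 368), (322, 377), (324, 378), (326, 382), (328, 373), (330, 369), (332, 334), (334, 200), (336, 144), (338, 120), (340, 86), (342, 90), (344, 81)]
```

Run:
```python
from h import *
f=np.load('w5.npz'); C=(f['K'],f['R'],f['t']); Rh,p=holderT(Q); Rz=R.from_euler('z',Q[2])
print(proj('w',[Rh.apply(a)+p for a in ([-.008,.072,.14],[0,.072,.14])],C).round(1).tolist(),'obs (302.7,124.7),(312,124.7)')
print(proj('w',[Rz.apply(a)+[Q[0],Q[1],0] for a in ([-.075,.085,.016],[-.075,-.085,.016],[.075,.085,.016])],C).round(1).tolist(),'obs (214.7,120) (225.3,270.7) (340.7,122)')
M=Rh.as_matrix(); Rt2=R.from_matrix(np.stack([M[:,1],M[:,0],-M[:,2]],1))*R.from_euler('y',22.8,degrees=True)
tc=lambda x,zb: p+Rh.apply([x,0,zb+.14])-Rt2.apply([.0029,0,-.0234])
plan(tc(.009,.16),Rt2,10)
```

```text
[[300.5, 133.2], [311.0, 133.2]] obs (302.7,124.7),(312,124.7)
[[215.3, 119.2], [227.1, 272.5], [342.6, 120.8]] obs (214.7,120) (225.3,270.7) (340.7,122)
mm/deg n=10
[0.6, 0.5, 2.4, -0.02, 2.27, -0.01]
[0.5, 0.5, 2.4, -0.02, 2.27, -0.01]
[0.4, 0.5, 2.4, -0.02, 2.27, -0.01]
[0.3, 0.5, 2.4, -0.02, 2.27, -0.01]
[0.2, 0.5, 2.5, -0.02, 2.27, -0.01]
[0.1, 0.5, 2.5, -0.02, 2.27, -0.01]
[-0.0, 0.5, 2.5, -0.02, 2.27, -0.01]
[-0.1, 0.5, 2.5, -0.02, 2.27, -0.01]
[-0.2, 0.5, 2.5, -0.02, 2.27, -0.01]
[-0.3, 0.5, 2.4, -0.02, 2.27, -0.01]
```

jog_arm(moves=[[[0.0006,0.0005,0.0024,0,2.28,0],[0.0005,0.0005,0.0024,0,2.28,0],[0.0004,0.0005,0.0024,0,2.28,0],[0.0003,0.0005,0.0024,0,2.28,0],[0.0002,0.0005,0.0025,0,2.28,0],[0.0001,0.0005,0.0025,0,2.28,0],[0,0.0005,0.0025,0,2.28,0],[-0.0001,0.0005,0.0025,0,2.28,0],[-0.0002,0.0005,0.0025,0,2.28,0],[-0.0003,0.0005,0.0024,0,2.28,0]]])

```text
t: 8.93
tool_pos: [0.5621, -0.0226, 0.2832]
orientation: [-1.908, -2.318, -0.9]
ft_force: [0.3, 0.6, -1.2]
gripper_width: 0.0094
gripper_force: 59.5
```

```bash
cat >> h.py <<'E'
def plate(a=-22.8,tc=(.0029,0,-.0234),Qh=Q):
    s=readout.state(); Rh,p=holderT(Qh); rt=R.from_rotvec(s['orientation']); rp=rt*R.from_euler('y',a,degrees=True)
    M=Rh.as_matrix(); Rt2=R.from_matrix(np.stack([M[:,1],M[:,0],-M[:,2]],1))*R.from_euler('y',-a,degrees=True)
    o=rt.apply(tc)+s['tool_pos']+rp.apply([0,0,.14])
    print('t',round(s['t'],2),'plate bottom in holder mm',(Rh.inv().apply(o-p)*1e3).round(1),'rot to go',(rt.inv()*Rt2).as_rotvec(degrees=True).round(2),'F in holder',Rh.inv().apply(s['ft_force']).round(1),'w',round(s['gripper_width'],4))
    T=lambda x,zb: p+Rh.apply([x,0,zb+.14])-Rt2.apply(tc)
    return T,Rt2
E
python3 - <<'E'
from fit import *
plate()
K=cam('wrist'); a=read_camera('wrist'); save('w6.png',a); b=read_camera('side'); save('side6.png',b)
# predicted corners
s=readout.state(); rt=R.from_rotvec(s['orientation']); rr=R.from_euler('y',-22.8,degrees=True)
P=[rt.apply(rr.apply(c)+[.0029,0,-.0234])+s['tool_pos'] for c in ([.07,-.005,0],[.07,.005,0],[.07,-.005,.14],[.07,.005,.14])]
print('pred wrist',proj('wrist',P).round(1).tolist(),'side',proj('side',P).round(1).tolist())
g=lambda i:i.astype(int).sum(2)
u0,v0=proj('wrist',P)[:2].mean(0); c=int(u0)
print('w col',[(v,int(g(a)[v,c])) for v in range(int(v0)-12,int(v0)+14,2)]); print('w row',[(u,int(g(a)[int(v0)+12,u])) for u in range(c-22,c+23,2)])
A=cv2.resize(a[60:360,180:480],(450,450),interpolation=cv2.INTER_CUBIC); B=cv2.resize(b[130:330,200:316],(348,600),interpolation=cv2.INTER_CUBIC)
im=np.zeros((600,798,3),np.uint8); im[:450,:450]=A; im[:,450:]=B; save('c6.png',im)
E
```

```text
t 8.93 plate bottom in holder mm [  7.6   0.8 158.6] rot to go [-0.31 -0.24 -0.17] F in holder [-0.2  0.6 -1.3] w 0.0094
pred wrist [[303.8, 149.0], [333.1, 149.0], [311.2, 217.1], [325.0, 217.1]] side [[277.5, 190.5], [271.5, 188.6], [249.0, 247.4], [243.5, 245.9]]
w col [(136, 155), (138, 157), (140, 200), (142, 239), (144, 237), (146, 243), (148, 336), (150, 537), (152, 543), (154, 550), (156, 557), (158, 554), (160, 557)]
w row [(296, 243), (298, 242), (300, 250), (302, 275), (304, 444), (306, 542), (308, 559), (310, 549), (312, 554), (314, 557), (316, 553), (318, 557), (320, 561), (322, 556), (324, 558), (326, 559), (328, 560), (330, 542), (332, 413), (334, 267), (336, 269), (338, 266), (340, 267)]
```

Run:
```python
from h import *
T,Rt=plate(); plan(T(.0075,.09),Rt,10)
```

```text
t 9.03 plate bottom in holder mm [6.700e+00 1.000e-01 1.578e+02] rot to go [-0.38 -0.19 -0.3 ] F in holder [-0.4  0.1 -0.9] w 0.0092
mm/deg n=10
[-2.6, 0.0, 6.3, -0.04, -0.02, -0.03]
```

jog_arm(moves=[[[-0.0026,0.0002,0.0063,0,0,0],[-0.0026,0.0002,0.0063,0,0,0],[-0.0026,0.0002,0.0063,0,0,0],[-0.0026,0.0002,0.0063,0,0,0],[-0.0026,0.0002,0.0063,0,0,0],[-0.0026,0.0,0.0063,0,0,0],[-0.0026,0.0,0.0063,0,0,0],[-0.0026,0.0,0.0063,0,0,0],[-0.0026,0.0,0.0063,0,0,0],[-0.0026,0.0,0.0063,0,0,0]]])

```text
t: 9.87
tool_pos: [0.5918, -0.0187, 0.222]
orientation: [-1.909, -2.32, -0.9]
ft_force: [0.3, 0.1, -0.5]
gripper_width: 0.0098
gripper_force: 59.5
```

Run:
```python
from h import *
T,Rt=plate(); plan(T(.007,.055),Rt,10)
a=read_camera('wrist');b=read_camera('side'); save('w7.png',a); save('side7.png',b)
```

```text
t 9.87 plate bottom in holder mm [ 8.7  1.3 90.5] rot to go [-0.28 -0.13 -0.14] F in holder [ 0.   0.  -0.6] w 0.0098
mm/deg n=10
[-1.5, -0.2, 3.2, -0.03, -0.01, -0.01]
```

jog_arm(moves=[[[-0.0015,-0.0002,0.0032,0,0,0],[-0.0015,-0.0002,0.0032,0,0,0],[-0.0015,-0.0002,0.0032,0,0,0],[-0.0015,-0.0002,0.0032,0,0,0],[-0.0015,-0.0002,0.0032,0,0,0],[-0.0014,-0.0002,0.0032,0,0,0],[-0.0014,-0.0002,0.0032,0,0,0],[-0.0014,-0.0002,0.0032,0,0,0],[-0.0014,0,0.0032,0,0,0],[-0.0014,0,0.0032,0,0,0]]])

```text
t: 10.8
tool_pos: [0.6053, -0.0188, 0.19]
orientation: [-1.91, -2.32, -0.9]
ft_force: [-0.0, -3.2, 0.8]
gripper_width: 0.0089
gripper_force: 59.9
```

Run:
```python
from h import *
T,Rt=plate(); plan(T(.00675,.025),Rt,10)
```

```text
t 10.8 plate bottom in holder mm [ 7.3 -0.3 55.9] rot to go [-0.25 -0.06 -0.13] F in holder [ 0.  -3.2  0.9] w 0.0089
mm/deg n=10
[-1.2, -0.1, 2.9, -0.02, -0.01, -0.01]
```

jog_arm(moves=[[[-0.0014,-0.0001,0.0028,0,0,0],[-0.0013,-0.0001,0.0028,0,0,0],[-0.0013,0,0.0028,0,0,0],[-0.0013,0,0.0028,0,0,0],[-0.0013,0,0.0028,0,0,0],[-0.0012,0,0.0028,0,0,0],[-0.0012,0,0.0028,0,0,0],[-0.0012,0,0.0028,0,0,0],[-0.0012,0,0.0028,0,0,0],[-0.0012,0,0.0028,0,0,0]]])

```text
t: 11.63
tool_pos: [0.6177, -0.0175, 0.1619]
orientation: [-1.909, -2.32, -0.9]
ft_force: [-1.0, -2.8, -0.2]
gripper_width: 0.0092
gripper_force: 60.0
```

Run:
```python
from h import *
T,Rt=plate(); plan(T(.00675,.006),Rt,10); print(readout.state()['moment'])
```

```text
t 11.63 plate bottom in holder mm [ 6.5 -0.2 25.1] rot to go [-0.29 -0.13 -0.14] F in holder [-1.3 -2.7  0.4] w 0.0092
mm/deg n=10
[-0.7, -0.0, 1.8, -0.03, -0.01, -0.01]
[-0.64393462  0.20213371 -0.25658304]
```

Going in nicely with about 3 N of side force. I'll continue almost to the floor.

jog_arm(moves=[[[-0.0008,0,0.0018,0,0,0],[-0.0008,0,0.0018,0,0,0],[-0.0008,0,0.0018,0,0,0],[-0.0008,0,0.0018,0,0,0],[-0.0008,0,0.0018,0,0,0],[-0.0007,0,0.0018,0,0,0],[-0.0007,0,0.0018,0,0,0],[-0.0007,0,0.0018,0,0,0],[-0.0007,0,0.0018,0,0,0],[-0.0007,0,0.0018,0,0,0]]])

```text
t: 12.47
tool_pos: [0.6259, -0.0167, 0.1443]
orientation: [-1.909, -2.32, -0.9]
ft_force: [-0.4, -3.1, 0.5]
gripper_width: 0.0092
gripper_force: 59.9
```

Run:
```python
from h import *
T,Rt=plate(); plan(T(.00675,.0),Rt,10); print(readout.state()['moment'])
```

```text
t 12.47 plate bottom in holder mm [ 6.5 -0.2  5.7] rot to go [-0.28 -0.12 -0.14] F in holder [-0.4 -3.   0.8] w 0.0092
mm/deg n=10
[-0.2, -0.0, 0.5, -0.03, -0.01, -0.01]
[-0.66007439  0.16154664 -0.21303184]
```

jog_arm(moves=[[[-0.0002,0,0.0005,0,0,0],[-0.0002,0,0.0005,0,0,0],[-0.0002,0,0.0005,0,0,0],[-0.0002,0,0.0005,0,0,0],[-0.0002,0,0.0005,0,0,0],[-0.0002,0,0.0005,0,0,0],[-0.0002,0,0.0005,0,0,0],[0,0,0,0,0,0],[0,0,0,0,0,0],[0,0,0,0,0,0]]])

```text
t: 13.3
tool_pos: [0.6274, -0.0163, 0.1412]
orientation: [-1.909, -2.32, -0.9]
ft_force: [-0.8, -1.9, 0.9]
gripper_width: 0.0096
gripper_force: 60.1
```

Run:
```python
from h import *
plate()
```

```text
t 13.3 plate bottom in holder mm [ 6.5 -0.   2.2] rot to go [-0.27 -0.13 -0.13] F in holder [-0.5 -1.8  1.2] w 0.0096
```

jog_arm(moves=[[[0,0,0,0,0,0],[0,0,0,0,0,0],[0,0,0,0,0,0],[0,0,0,0,0,0],[0,0,0,0,0,0],[0,0,0,0,0,0],[0,0,0,0,0,0],[0,0,0,0,0,0],[0,0,0,0,0,0],[0,0,0,0,0,0]]], gripper=0.4)

```text
t: 14.13
tool_pos: [0.6273, -0.0164, 0.1411]
orientation: [-1.909, -2.32, -0.9]
ft_force: [-0.4, -0.1, 0.5]
gripper_width: 0.0341
gripper_force: 0.0
```

jog_arm(moves=[[[0,0,-0.005,0,0,0],[0,0,-0.015,0,0,0],[0,0,-0.02,0,0,0],[0,0,-0.02,0,0,0],[0,0,-0.02,0,0,0],[0,0,-0.02,0,0,0],[0,0,-0.02,0,0,0],[0,0,-0.02,0,0,0],[0,0,-0.02,0,0,0],[0,0,-0.02,0,0,0]]])

```text
t: 14.97
tool_pos: [0.5646, -0.0939, 0.2926]
orientation: [-1.909, -2.32, -0.9]
ft_force: [0.1, -0.5, -0.5]
gripper_width: 0.0346
gripper_force: 0.0
```

Run:
```python
from h import *
s=readout.state(); print(s['t'],s['tool_pos'],s['ft_force'],s['joint_pos'].round(2))
Rh,p=holderT(Q)
top=[Rh.apply([x,y,.14])+p for x in(0,.01) for y in(.07,-.07)]
a=read_camera('wrist');b=read_camera('side'); save('w8.png',a); save('side8.png',b); save('top8.png',read_camera('top'))
print('pred wrist',proj('wrist',top).round(1).tolist()); print('side',proj('side',top).round(1).tolist())
C=cam('wrist');np.savez('w8.npz',K=C[0],R=C[1],t=C[2])
# compare with empty holder: side pixel pieces
u0,v0=a.shape[:2]
A=cv2.resize(a[:,100:540],(440,480)); B=cv2.resize(b[190:320,200:290],(354,512),interpolation=cv2.INTER_CUBIC)
im=np.zeros((512,794,3),np.uint8); im[:480,:440]=A; im[:,440:]=B; save('c8.png',im)
```

```text
14.9667 [ 0.56460956 -0.09391147  0.29262938] [ 0.05177616 -0.48929565 -0.51531155] [-0.62 -0.05  1.83  0.6   1.36 -0.94]
pred wrist [[307.5, 137.1], [307.1, 309.2], [319.6, 137.1], [319.8, 309.2]]
side [[246.6, 254.0], [251.3, 202.3], [241.3, 252.5], [246.5, 200.8]]
```

Run:
```python
from h import *
a=cv2.imread('pics/w8.png').astype(int)
for c in (312,316): print('col',c,[(v,a[v,c].tolist()) for v in list(range(129,146,2))+list(range(301,318,2))])
for r in (150,170,225,280,300): print('row',r,[(u,int(a[r,u].sum())) for u in range(290,334,2)])
```

```text
col 312 [(129, [44, 74, 113]), (131, [46, 75, 114]), (133, [47, 72, 113]), (135, [57, 85, 124]), (137, [116, 163, 195]), (139, [144, 193, 222]), (141, [144, 193, 223]), (143, [144, 194, 222]), (145, [144, 194, 224]), (301, [137, 186, 214]), (303, [137, 185, 215]), (305, [137, 188, 217]), (307, [118, 167, 196]), (309, [53, 84, 117]), (311, [49, 80, 118]), (313, [63, 100, 145]), (315, [58, 96, 143]), (317, [40, 69, 111])]
col 316 [(129, [49, 81, 120]), (131, [48, 78, 118]), (133, [48, 78, 119]), (135, [51, 82, 124]), (137, [117, 166, 198]), (139, [143, 195, 223]), (141, [144, 195, 224]), (143, [143, 193, 221]), (145, [143, 193, 222]), (301, [142, 192, 221]), (303, [136, 186, 215]), (305, [133, 183, 213]), (307, [119, 166, 196]), (309, [55, 84, 118]), (311, [46, 73, 114]), (313, [61, 97, 144]), (315, [60, 99, 146]), (317, [49, 78, 120])]
row 150 [(290, 254), (292, 242), (294, 244), (296, 257), (298, 374), (300, 645), (302, 667), (304, 667), (306, 669), (308, 630), (310, 547), (312, 547), (314, 553), (316, 557), (318, 564), (320, 535), (322, 398), (324, 379), (326, 369), (328, 379), (330
[... 411 characters left out ...]
308, 611), (310, 533), (312, 540), (314, 547), (316, 549), (318, 541), (320, 510), (322, 267), (324, 373), (326, 437), (328, 435), (330, 432), (332, 447)]
row 280 [(290, 421), (292, 431), (294, 429), (296, 433), (298, 528), (300, 657), (302, 664), (304, 664), (306, 665), (308, 605), (310, 544), (312, 546), (314, 538), (316, 535), (318, 521), (320, 474), (322, 241), (324, 272), (326, 349), (328, 414), (330, 432), (332, 449)]
row 300 [(290, 284), (292, 295), (294, 306), (296, 297), (298, 474), (300, 614), (302, 617), (304, 621), (306, 618), (308, 557), (310, 516), (312, 539), (314, 551), (316, 559), (318, 557), (320, 532), (322, 322), (324, 243), (326, 267), (328, 299), (330, 371), (332, 444)]
```

The block's top edge in the wrist image spans columns 308.5–321, rows 136.5–308. Home was predicted at 307–320, 137–309, so it is level and seated. Next is the clip.

Run:
```python
from h import *
plan([.49,.25,.36],Rdown(80.5),20)
```

```text
mm/deg n=20
[17.7, -0.4, 3.2, 1.08, -1.28, 1.0]
[17.7, -0.6, 2.8, 1.08, -1.28, 1.0]
[17.8, -0.9, 2.5, 1.08, -1.28, 1.0]
[17.8, -1.2, 2.1, 1.08, -1.28, 1.0]
[17.8, -1.4, 1.7, 1.08, -1.28, 1.0]
[17.8, -1.7, 1.3, 1.08, -1.28, 1.0]
[17.8, -2.0, 1.0, 1.08, -1.28, 1.0]
[17.8, -2.3, 0.6, 1.08, -1.28, 1.0]
[17.8, -2.6, 0.3, 1.08, -1.28, 1.0]
[17.7, -2.9, -0.1, 1.08, -1.28, 1.0]
[17.7, -3.2, -0.4, 1.08, -1.28, 1.0]
[17.6, -3.5, -0.8, 1.08, -1.28, 1.0]
[17.5, -3.9, -1.1, 1.08, -1.28, 1.0]
[17.4, -4.2, -1.4, 1.08, -1.28, 1.0]
[17.3, -4.5, -1.7, 1.08, -1.28, 1.0]
[17.2, -4.9, -2.0, 1.08, -1.28, 1.0]
[17.0, -5.2, -2.3, 1.08, -1.28, 1.0]
[16.9, -5.5, -2.6, 1.08, -1.28, 1.0]
[16.7, -5.9, -2.8, 1.08, -1.28, 1.0]
[16.5, -6.2, -3.1, 1.08, -1.28, 1.0]
```

jog_arm(moves=[[[0.0177,-0.0004,0.003,1.08,-1.28,1.0],[0.0177,-0.0006,0.0028,1.08,-1.28,1.0],[0.0178,-0.0009,0.0025,1.08,-1.28,1.0],[0.0178,-0.0012,0.002,1.08,-1.28,1.0],[0.0178,-0.0014,0.0017,1.08,-1.28,1.0],[0.0178,-0.0017,0.0013,1.08,-1.28,1.0],[0.0178,-0.002,0.001,1.08,-1.28,1.0],[0.0178,-0.0023,0.0006,1.08,-1.28,1.0],[0.0178,-0.0026,0.0003,1.08,-1.28,1.0],[0.0177,-0.0029,0,1.08,-1.28,1.0]]], gripper=1)

```text
t: 15.95
tool_pos: [0.5263, 0.0802, 0.3241]
orientation: [-2.182, -2.205, -0.452]
ft_force: [0.2, -0.1, -0.7]
gripper_width: 0.0856
gripper_force: 0.0
```

jog_arm(moves=[[[0.0177,-0.0032,-0.0004,1.08,-1.28,1.0],[0.0176,-0.0035,-0.0008,1.08,-1.28,1.0],[0.0175,-0.0039,-0.001,1.08,-1.28,1.0],[0.0174,-0.0042,-0.0014,1.08,-1.28,1.0],[0.0173,-0.0045,-0.0017,1.08,-1.28,1.0],[0.0172,-0.0049,-0.002,1.08,-1.28,1.0],[0.017,-0.0052,-0.0023,1.08,-1.28,1.0],[0.0169,-0.0055,-0.0026,1.08,-1.28,1.0],[0.0167,-0.0059,-0.0028,1.08,-1.28,1.0],[0.0165,-0.0062,-0.003,1.08,-1.28,1.0]]])

```text
t: 16.78
tool_pos: [0.4883, 0.2523, 0.3579]
orientation: [-2.392, -2.029, 0.006]
ft_force: [-0.5, -0.1, 0.2]
gripper_width: 0.0856
gripper_force: 0.0
```

Run:
```python
from h import *
s=readout.state(); print(s['t'],s['tool_pos'],R.from_rotvec(s['orientation']).as_matrix().round(3).tolist())
C=cam('wrist');np.savez('w9.npz',K=C[0],R=C[1],t=C[2])
a=read_camera('wrist'); save('w9.png',a)
hsv=cv2.cvtColor(a,cv2.COLOR_RGB2HSV); h,S,V=[hsv[...,i].astype(int) for i in range(3)]
for nm,m in (('red',((h<5)|(h>175))&(S>180)&(V>100)),('orange',(h>8)&(h<18)&(S>200)&(V>120)),('grey',(S<60)&(V>90)&(V<190))):
    m=m.astype(np.uint8); n,l,st,ce=cv2.connectedComponentsWithStats(m)
    for i in np.argsort(-st[1:,4])[:4]+1:
        cs,_=cv2.findContours((l==i).astype(np.uint8),0,2); print(nm,st[i].tolist(),ce[i].round(1),cv2.boxPoints(cv2.minAreaRect(cs[0])).round(1).tolist())
print(proj('wrist',[[.485,.287,z] for z in(.014,.1,.1465,.165)],C).round(0).tolist())
```

```text
16.7833 [0.48827674 0.25228494 0.35788398] [[0.163, 0.987, -0.006], [0.987, -0.163, 0.002], [0.001, -0.006, -1.0]]
red [316, 152, 25, 33, 545] [329.3 166.9] [[315.5, 182.89999389648438], [317.20001220703125, 151.60000610351562], [340.6000061035156, 152.8000030517578], [338.8999938964844, 184.10000610351562]]
orange [278, 152, 24, 31, 497] [288.6 165.7] [[276.29998779296875, 153.1999969482422], [299.79998779296875, 151.8000030517578], [301.3999938964844, 180.60000610351562], [278.0, 182.0]]
grey [276, 108, 74, 106, 1886] [332.3 167.4] [[276.0, 108.0], [349.0, 108.0], [349.0, 213.0], [276.0, 213.0]]
grey [39, 427, 46, 33, 875] [ 59.5 444.3] [[36.0, 453.29998779296875], [59.099998474121094, 422.6000061035156], [84.80000305175781, 441.8999938964844], [61.79999923706055, 472.6000061035156]]
grey [110, 382, 52, 98, 773] [135.4 434.9] [[101.5999984741211, 386.20001220703125], [113.5999984741211, 380.20001220703125], [162.60000610351562, 478.20001220703125], [150.60000610351562, 484.20001220703125]]
grey [148, 301, 55, 65, 488] [172.3 333.3] [[141.60000610351562, 355.1000061035156], [177.39999389648438, 288.70001220703125], [202.0, 302.0], [166.1999969482422, 368.29998779296875]]
[[313.0, 163.0], [311.0, 170.0], [310.0, 176.0], [309.0, 178.0]]
```

Run:
```python
from h import *
f=np.load('w9.npz'); C=(f['K'],f['R'],f['t'])
P=np.array([onz('w',uv,.1675,C) for uv in [(340.6,152.2),(339.9,183.5),(276.9,152.8),(277.5,181.5)]]); print(P.round(4).tolist(),P.mean(0).round(4))
for uv in [(276,108),(350,108),(276,214),(350,214),(313,161)]: print(onz('w',uv,.014,C).round(4))
c=P.mean(0); s=readout.state(); print((R.from_rotvec(s['orientation']).inv().apply(np.array([c[0],c[1],.1465])-s['tool_pos'])*1e3).round(1))
```

```text
[[0.5149, 0.3044, 0.1675], [0.5104, 0.2785, 0.1675], [0.4618, 0.3127, 0.1675], [0.4576, 0.2889, 0.1675]] [0.4862 0.2961 0.1675]
[0.452 0.359 0.014]
[0.5406 0.3443 0.014 ]
[0.4262 0.2299 0.014 ]
[0.5224 0.2141 0.014 ]
[0.4858 0.2895 0.014 ]
[ 39.7  -6.7 211.9]
```

jog_arm(moves=[[[0.004,-0.0007,0.012,0,0,0],[0.004,-0.0007,0.012,0,0,0],[0.004,-0.0007,0.012,0,0,0],[0.004,-0.0007,0.012,0,0,0],[0.004,-0.0007,0.012,0,0,0],[0.004,-0.0007,0.012,0,0,0],[0.004,-0.0007,0.012,0,0,0],[0.004,-0.0007,0.012,0,0,0],[0.004,-0.0007,0.012,0,0,0],[0.004,-0.0004,0.012,0,0,0]]])

```text
t: 17.67
tool_pos: [0.4887, 0.2921, 0.2384]
orientation: [-2.393, -2.029, 0.0]
ft_force: [-0.2, 0.6, 0.0]
gripper_width: 0.0853
gripper_force: 0.0
```

Run:
```python
from h import *
s=readout.state(); print(s['t'],s['tool_pos'])
C=cam('wrist');np.savez('w10.npz',K=C[0],R=C[1],t=C[2],tp=s['tool_pos'],ori=s['orientation'])
a=read_camera('wrist'); save('w10.png',a)
hsv=cv2.cvtColor(a,cv2.COLOR_RGB2HSV); h,S,V=[hsv[...,i].astype(int) for i in range(3)]
for nm,m in (('red',((h<5)|(h>175))&(S>180)&(V>100)),('orange',(h>8)&(h<18)&(S>200)&(V>120))):
    m=m.astype(np.uint8); n,l,st,ce=cv2.connectedComponentsWithStats(m)
    i=np.argmax(st[1:,4])+1
    cs,_=cv2.findContours((l==i).astype(np.uint8),0,2); b=cv2.boxPoints(cv2.minAreaRect(cs[0])); print(nm,st[i].tolist()); 
    for q in b: print(q.round(1),onz('w',q,.1675,C).round(4), (R.from_rotvec(s['orientation']).inv().apply(onz('w',q,.1675,C)-s['tool_pos'])*1e3).round(1))
plan([.4862,.2961,.1465],Rdown(80.0),10)
```

```text
17.6667 [0.48870895 0.29213407 0.23835897]
red [317, 207, 45, 75, 1478]
[301.8 230.2] [0.4827 0.3138 0.1675] [20.2 -9.2 70.9]
[330.7 205.5] [0.5007 0.325  0.1675] [34.2  6.8 70.9]
[379.5 262.7] [0.5231 0.2877 0.1675] [ 1.1 34.9 70.7]
[350.6 287.3] [0.5047 0.2752 0.1675] [-14.3  18.8  70.8]
orange [265, 207, 43, 72, 1197]
[245.5 255.7] [0.4485 0.3043 0.1675] [  5.2 -41.4  71. ]
[297.6 205.5] [0.4829 0.3279 0.1675] [ 34.2 -11.3  71. ]
[323.3 232.2] [0.4943 0.3107 0.1675] [19.1  2.8 70.9]
[271.3 282.4] [0.4597 0.2858 0.1675] [-11.2 -27.3  70.9]
mm/deg n=10
[0.4, -0.1, 8.9, -0.04, -0.01, 0.06]
[0.4, -0.1, 8.9, -0.04, -0.01, 0.06]
[0.4, -0.1, 8.9, -0.04, -0.01, 0.06]
[0.4, -0.1, 8.9, -0.04, -0.01, 0.06]
[0.4, -0.2, 8.9, -0.04, -0.01, 0.06]
[0.4, -0.2, 8.9, -0.04, -0.01, 0.06]
[0.4, -0.2, 8.9, -0.04, -0.01, 0.06]
[0.4, -0.2, 8.9, -0.04, -0.01, 0.06]
[0.4, -0.2, 8.9, -0.04, -0.01, 0.06]
[0.4, -0.2, 8.9, -0.04, -0.01, 0.06]
```

jog_arm(moves=[[[0.0003,-0.0002,0.0092,0,0,0],[0.0003,-0.0002,0.0092,0,0,0],[0.0003,-0.0002,0.0092,0,0,0],[0.0003,-0.0002,0.0092,0,0,0],[0.0003,-0.0002,0.0092,0,0,0],[0.0003,-0.0002,0.0092,0,0,0],[0.0003,-0.0002,0.0092,0,0,0],[0.0003,-0.0002,0.0092,0,0,0],[0.0003,-0.0002,0.0092,0,0,0],[0.0003,-0.0002,0.0092,0,0,0]]])

```text
t: 18.55
tool_pos: [0.4869, 0.2954, 0.1467]
orientation: [-2.393, -2.029, 0.001]
ft_force: [0.0, 0.9, -0.1]
gripper_width: 0.085
gripper_force: 0.0
```

jog_arm(moves=[[[0,0,0,0,0,0],[0,0,0,0,0,0],[0,0,0,0,0,0],[0,0,0,0,0,0],[0,0,0,0,0,0],[0,0,0,0,0,0],[0,0,0,0,0,0],[0,0,0,0,0,0],[0,0,0,0,0,0],[0,0,0,0,0,0]]], gripper=0)

```text
t: 19.38
tool_pos: [0.489, 0.2969, 0.1526]
orientation: [-2.393, -2.029, -0.01]
ft_force: [-5.2, -0.5, 18.1]
gripper_width: 0.0283
gripper_force: 63.5
```

jog_arm(moves=[[[0,0,-0.006,0,0,0],[0,0,-0.012,0,0,0],[0,0,-0.018,0,0,0],[0,0,-0.02,0,0,0],[0,0,-0.02,0,0,0],[0,0,-0.02,0,0,0],[0,0,-0.02,0,0,0],[0,0,-0.02,0,0,0],[0,0,-0.02,0,0,0],[0,0,-0.014,0,0,0]]])

```text
t: 20.22
tool_pos: [0.488, 0.2949, 0.3206]
orientation: [-2.394, -2.029, -0.004]
ft_force: [0.2, 0.5, -0.7]
gripper_width: 0.0288
gripper_force: 61.0
```

Run:
```python
from h import *
s=readout.state(); print(s['t'],s['tool_pos'],s['ft_force'],s['gripper_width'],s['gripper_force'])
C=cam('wrist');np.savez('w11.npz',K=C[0],R=C[1],t=C[2],tp=s['tool_pos'],ori=s['orientation'])
a=read_camera('wrist'); b=read_camera('side'); save('w11.png',a); save('side11.png',b)
rt=R.from_rotvec(s['orientation'])
for nm,P in (('handle top(-21)',[0,0,-.021]),('pivot +51',[0,0,.051]),('pivot45',[0,0,.045]),('tips',[0,0,.102])): print(nm,proj('side',[rt.apply(P)+s['tool_pos']]).round(0),proj('wrist',[rt.apply(P)+s['tool_pos']]).round(0))
u,v=proj('side',[rt.apply([0,0,.04])+s['tool_pos']])[0].astype(int); print(u,v)
B=b[v-80:v+80,u-60:u+60]; B=cv2.resize(B,(450,600),interpolation=cv2.INTER_CUBIC); A=cv2.resize(a[60:360,230:405],(350,600),interpolation=cv2.INTER_CUBIC)
im=np.hstack([B,A])
for k in range(0,600,75): cv2.putText(im,str(v-80+k*160//600),(0,k+4),0,.35,(0,255,0),1); cv2.putText(im,str(60+k//2),(452,k+4),0,.35,(0,255,0),1)
for k in range(0,450,75): cv2.putText(im,str(u-60+k*120//450),(k,10),0,.35,(0,255,0),1)
for k in range(0,350,50): cv2.putText(im,str(230+k//2),(450+k,10),0,.35,(0,255,0),1)
save('c11.png',im)
```

```text
20.2167 [0.48796672 0.29487277 0.32064872] [ 0.15202534  0.54765428 -0.71089589] 0.02883475789407376 60.991119146347046
handle top(-21) [[294. 310.]] [[317. 363.]]
pivot +51 [[296. 345.]] [[317. 278.]]
pivot45 [[296. 342.]] [[317. 283.]]
tips [[298. 366.]] [[317. 248.]]
295 339
```

View pics/c11.png

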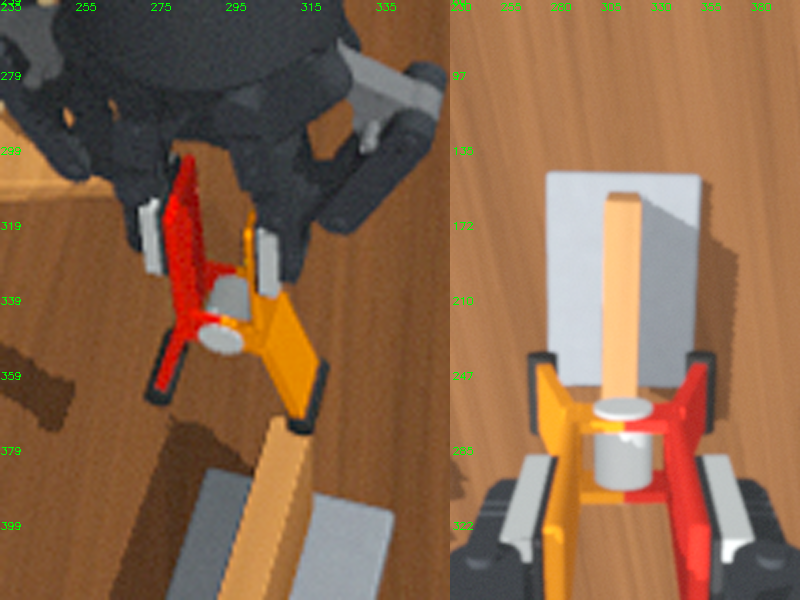

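The clip is squeezed open in the gripper, symmetric and in line with the fingers. The near end of its pivot is at side (293.7,348.9) and wrist (316.5,263.5). I'll get the pivot depth and plan the approach above shoulder_a.

```bash
cat >> h.py <<'E'
def clip(d,y=.052,x=.001,Qh=Q,tx=0):
    s=readout.state(); Rh,p=holderT(Qh); rt=R.from_rotvec(s['orientation']); M=Rh.as_matrix(); Rt2=R.from_matrix(np.stack([M[:,1],M[:,0],-M[:,2]],1))
    print('t',round(s['t'],2),'pivot in holder mm',(Rh.inv().apply(rt.apply([tx,0,d])+s['tool_pos']-p)*1e3).round(1),'rot to go',(rt.inv()*Rt2).as_rotvec(degrees=True).round(2),'F in holder',Rh.inv().apply(s['ft_force']).round(1),'w',round(s['gripper_width'],4))
    return (lambda z: p+Rh.apply([x,y,z])-Rt2.apply([tx,0,d])),Rt2
E
python3 - <<'E'
from h import *
from scipy.optimize import least_squares
f=np.load('w11.npz'); C=(f['K'],f['R'],f['t']); rt=R.from_rotvec(f['ori'])
S=cam('side')
res=lambda q:np.concatenate([proj('s',[rt.apply(q)+f['tp']],S)[0]-(293.7,348.9),proj('w',[rt.apply(q)+f['tp']],C)[0]-(316.5,263.5)])
r=least_squares(res,[.013,0,.05]); print((r.x*1e3).round(1),r.fun.round(1))
d=r.x[2]
T,Rt=clip(d); plan(T(.25),Rt,20)
E
```

```text
[12.  -0.9 40.5] [ 0.3 -0.2  0.1 -0.1]
t 20.32 pivot in holder mm [-28.4 330.7 290.9] rot to go [-24.91   3.06 -15.22] F in holder [1.4 0.2 0.2] w 0.0283
mm/deg n=20
[-13.1, 5.0, 1.3, -1.25, 0.15, -0.76]
[-13.1, 4.8, 1.4, -1.25, 0.15, -0.76]
[-13.2, 4.6, 1.5, -1.25, 0.15, -0.76]
[-13.3, 4.4, 1.5, -1.25, 0.15, -0.76]
[-13.3, 4.2, 1.6, -1.25, 0.15, -0.76]
[-13.4, 3.9, 1.7, -1.25, 0.15, -0.76]
[-13.4, 3.7, 1.7, -1.25, 0.15, -0.76]
[-13.5, 3.5, 1.7, -1.25, 0.15, -0.76]
[-13.6, 3.3, 1.8, -1.25, 0.15, -0.76]
[-13.6, 3.1, 1.8, -1.25, 0.15, -0.76]
[-13.6, 2.9, 1.8, -1.25, 0.15, -0.76]
[-13.7, 2.6, 1.9, -1.25, 0.15, -0.76]
[-13.7, 2.4, 1.9, -1.25, 0.15, -0.76]
[-13.8, 2.2, 1.9, -1.25, 0.15, -0.76]
[-13.8, 2.0, 1.9, -1.25, 0.15, -0.76]
[-13.8, 1.7, 1.9, -1.25, 0.15, -0.76]
[-13.8, 1.5, 1.9, -1.25, 0.15, -0.76]
[-13.9, 1.3, 1.9, -1.25, 0.15, -0.76]
[-13.9, 1.1, 1.9, -1.25, 0.15, -0.76]
[-13.9, 0.8, 1.9, -1.25, 0.15, -0.76]
```

jog_arm(moves=[[[-0.0131,0.005,0.0013,-1.25,0.15,-0.76],[-0.0131,0.0048,0.0014,-1.25,0.15,-0.76],[-0.0132,0.0046,0.0015,-1.25,0.15,-0.76],[-0.0133,0.0044,0.0015,-1.25,0.15,-0.76],[-0.0133,0.0042,0.0016,-1.25,0.15,-0.76],[-0.0134,0.0039,0.0017,-1.25,0.15,-0.76],[-0.0134,0.0037,0.0017,-1.25,0.15,-0.76],[-0.0135,0.0035,0.0017,-1.25,0.15,-0.76],[-0.0136,0.0033,0.0018,-1.25,0.15,-0.76],[-0.0136,0.0031,0.0018,-1.25,0.15,-0.76]]])

```text
t: 21.15
tool_pos: [0.5148, 0.1569, 0.3024]
orientation: [2.145, 2.08, 0.24]
ft_force: [-1.2, -0.6, -1.2]
gripper_width: 0.0283
gripper_force: 61.0
```

jog_arm(moves=[[[-0.0136,0.0029,0.0018,-1.25,0.15,-0.76],[-0.0137,0.0026,0.0019,-1.25,0.15,-0.76],[-0.0137,0.0024,0.0019,-1.25,0.15,-0.76],[-0.0138,0.0022,0.0019,-1.25,0.15,-0.76],[-0.0138,0.002,0.0019,-1.25,0.15,-0.76],[-0.0138,0.0017,0.0019,-1.25,0.15,-0.76],[-0.0138,0.0015,0.0019,-1.25,0.15,-0.76],[-0.0139,0.0013,0.0019,-1.25,0.15,-0.76],[-0.0139,0.0011,0.0019,-1.25,0.15,-0.76],[-0.0139,0.0008,0.0019,-1.25,0.15,-0.76]]])

```text
t: 21.98
tool_pos: [0.5424, 0.02, 0.2885]
orientation: [1.882, 2.091, 0.459]
ft_force: [0.5, -0.2, -0.6]
gripper_width: 0.0281
gripper_force: 61.0
```

Run:
```python
from h import *
T,Rt=clip(.0405); plan(T(.2),Rt,10)
a=read_camera('wrist'); save('w12.png',a); save('side12.png',read_camera('side'))
Rh,p=holderT(Q); print('pred plate top corners (x0,10; +y,-y)',proj('wrist',[Rh.apply([x,y,.14])+p for x in(-.008,.0,.01) for y in (.07,-.02)]).round(1).tolist())
g=a.astype(int).sum(2); 
for r in (115,125,135,145,155,165,175,190,205): print(r,[(u,int(g[r,u])) for u in range(290,344,3)])
```

```text
t 21.98 pivot in holder mm [ -3.4  51.  246.7] rot to go [-0.32  0.15  0.07] F in holder [ 0.1 -0.2 -0.7] w 0.0281
mm/deg n=10
[0.1, 0.4, 4.7, -0.03, 0.02, 0.01]
pred plate top corners (x0,10; +y,-y) [[313.9, 203.4], [314.4, 310.5], [324.5, 203.4], [324.1, 310.5], [337.7, 203.4], [336.2, 310.5]]
115 [(290, 237), (293, 244), (296, 239), (299, 239), (302, 245), (305, 268), (308, 242), (311, 240), (314, 247), (317, 249), (320, 228), (323, 245), (326, 242), (329, 230), (332, 243), (335, 233), (338, 242), (341, 262)]
125 [(290, 234), (293, 261), (296, 248), (299, 246), (302, 246), (305, 250), (308, 240), (311, 249), (314, 251), (317, 246), (320, 231), (323, 234), (326, 237), (329, 234), (332, 239), (335, 243), (338, 246), (341, 264)]
135 [(290, 240), (293, 251), (296, 245), (299, 246), (302, 255), (305, 259), (308, 236), (311, 250), (314, 256), (317, 243), (320, 229), (323, 242), (326, 242), (329, 248), (332, 234), (335, 253), (338, 253), (341, 256)]
145 [(290, 262), (293, 253), (296, 254), (299, 247), (302, 258), (305, 253), (308, 253), (311, 246), (314, 233), (317, 244), (320, 244), (32
[... 485 characters left out ...]
, (335, 385), (338, 375), (341, 387)]
175 [(290, 421), (293, 404), (296, 404), (299, 410), (302, 418), (305, 410), (308, 391), (311, 391), (314, 414), (317, 471), (320, 474), (323, 341), (326, 300), (329, 314), (332, 307), (335, 317), (338, 323), (341, 370)]
190 [(290, 337), (293, 380), (296, 398), (299, 399), (302, 419), (305, 407), (308, 391), (311, 395), (314, 577), (317, 614), (320, 611), (323, 437), (326, 394), (329, 391), (332, 376), (335, 213), (338, 226), (341, 300)]
205 [(290, 317), (293, 325), (296, 327), (299, 350), (302, 434), (305, 431), (308, 432), (311, 460), (314, 646), (317, 644), (320, 643), (323, 560), (326, 548), (329, 552), (332, 551), (335, 517), (338, 288), (341, 285)]
```

jog_arm(moves=[[[0.0001,0.0005,0.0047,0,0,0],[0.0001,0.0005,0.0047,0,0,0],[0.0001,0.0005,0.0047,0,0,0],[0.0001,0.0005,0.0047,0,0,0],[0.0001,0.0004,0.0047,0,0,0],[0.0001,0.0004,0.0047,0,0,0],[0.0001,0.0004,0.0047,0,0,0],[0.0001,0.0004,0.0047,0,0,0],[0.0001,0.0004,0.0047,0,0,0],[0.0001,0.0004,0.0047,0,0,0]]])

```text
t: 22.92
tool_pos: [0.5669, 0.024, 0.2486]
orientation: [1.882, 2.09, 0.459]
ft_force: [0.1, 1.2, -0.9]
gripper_width: 0.0282
gripper_force: 61.0
```

Run:
```python
from h import *
T,Rt=clip(.0405); plan(T(.15),Rt,10)
# check clip tips vs board in side image
b=read_camera('side'); save('side13.png',b); a=read_camera('wrist'); save('w13.png',a)
hsv=cv2.cvtColor(a,cv2.COLOR_RGB2HSV); h,S,V=[hsv[...,i].astype(int) for i in range(3)]
for nm,m in (('red',((h<5)|(h>175))&(S>180)&(V>80)),('orange',(h>8)&(h<22)&(S>215)&(V>120))):
    n,l,st,ce=cv2.connectedComponentsWithStats(m.astype(np.uint8)); i=np.argmax(st[1:,4])+1; print(nm,st[i].tolist(),ce[i].round(0))
g=a.astype(int).sum(2)
for r in (215,225,235): print(r,[(u,int(g[r,u])) for u in range(260,380,4)])
```

```text
t 22.92 pivot in holder mm [  2.1  52.4 200.1] rot to go [-0.28  0.17  0.04] F in holder [-0.2  1.2 -0.9] w 0.0282
mm/deg n=10
[-0.0, -0.1, 5.0, -0.03, 0.02, 0.0]
red [318, 242, 43, 145, 2599] [346. 310.]
orange [274, 243, 43, 145, 1858] [287. 307.]
215 [(260, 401), (264, 389), (268, 316), (272, 302), (276, 316), (280, 328), (284, 328), (288, 311), (292, 407), (296, 421), (300, 429), (304, 472), (308, 478), (312, 480), (316, 416), (320, 384), (324, 392), (328, 384), (332, 296), (336, 276), (340, 282), (344, 378), (348, 287), (352, 237), (356, 240), (360, 220), (364, 243), (368, 244), (372, 244), (376, 239)]
225 [(260, 407), (264, 391), (268, 407), (272, 382), (276, 302), (280, 307), (284, 316), (288, 314), (292, 415), (296, 422), (300, 425), (304, 622), (308, 641), (312, 637), (316, 519), (320, 549), (324, 545), (328, 552), (332, 424), (336, 356), (340, 289), (344, 379), (348, 271), (352, 241), (356, 240), (360, 237), (364, 247), (368, 236), (372, 216), (376, 233)]
235 [(260, 407), (264, 390), (268, 402), (272, 347), (276, 299), (280, 327), (284, 303), (288, 282), (292, 387), (296, 402), (300, 394), (304, 631), (308, 662), (312, 663), (316, 546), (320, 543), (324, 548), (328, 549), (332, 362), (336, 428), (340, 436), (344, 387), (348, 225), (352, 166), (356, 169), (360, 205), (364, 247), (368, 226), (372, 223), (376, 231)]
```

The board and block (columns 303–331) are centred between the jaws (274–361). I'll push the clip down.

jog_arm(moves=[[[0,-0.0001,0.0048,0,0,0],[0,-0.0001,0.0048,0,0,0],[0,-0.0001,0.0048,0,0,0],[0,-0.0001,0.0048,0,0,0],[0,-0.0001,0.0048,0,0,0],[0,-0.0001,0.0048,0,0,0],[0,0,0.0048,0,0,0],[0,0,0.0048,0,0,0],[0,0,0.0048,0,0,0],[0,0,0.0048,0,0,0]]])

```text
t: 23.85
tool_pos: [0.5888, 0.0261, 0.2117]
orientation: [1.877, 2.086, 0.465]
ft_force: [-62.7, 0.2, 76.9]
gripper_width: 0.0283
gripper_force: 75.2
```

jog_arm(moves=[[[0,0,0.0006,0,0,0],[0,0,0.0006,0,0,0],[0,0,0.0006,0,0,0],[0,0,0.0006,0,0,0],[0,0,0,0,0,0],[0,0,0,0,0,0],[0,0,0,0,0,0],[0,0,0,0,0,0],[0,0,0,0,0,0],[0,0,0,0,0,0]]])

```text
t: 24.68
tool_pos: [0.5886, 0.0262, 0.2118]
orientation: [1.876, 2.088, 0.463]
ft_force: [-46.3, 0.3, 54.2]
gripper_width: 0.0282
gripper_force: 71.4
```

Run:
```python
from h import *
clip(.0405)
```

```text
t 24.68 pivot in holder mm [  6.4  52.3 157.4] rot to go [0.05 0.21 0.2 ] F in holder [-18.5   5.1  68.7] w 0.0282
```

jog_arm(moves=[[[0,0,-0.001,0,0,0],[0,0,-0.001,0,0,0],[0,0,-0.001,0,0,0],[0,0,-0.001,0,0,0],[0,0,-0.001,0,0,0],[0,0,0,0,0,0],[0,0,0,0,0,0],[0,0,0,0,0,0],[0,0,0,0,0,0],[0,0,0,0,0,0]]])

```text
t: 25.52
tool_pos: [0.5874, 0.026, 0.212]
orientation: [1.877, 2.086, 0.465]
ft_force: [-9.7, 2.3, 17.2]
gripper_width: 0.0284
gripper_force: 63.2
```

Run:
```python
from fit import *
clip(.0405); clip(.051)
s=readout.state(); rt=R.from_rotvec(s['orientation']); Rh,p=holderT(Q); C=cam('wrist'); S=cam('side')
a=read_camera('wrist'); b=read_camera('side'); save('w14.png',a); save('side14.png',b)
# find steel pivot near end: low-saturation bright blob
for n,i,CC in (('wrist',a,C),('side',b,S)):
    pr={d:proj(n,[rt.apply([.012,0,d])+s['tool_pos']],CC)[0] for d in (.0405,.051)}
    print(n,{k:v.round(0).tolist() for k,v in pr.items()})
    hsv=cv2.cvtColor(i,cv2.COLOR_RGB2HSV); m=((hsv[...,1]<45)&(hsv[...,2]>110)).astype(np.uint8)
    k=np.zeros_like(m); u,v=pr[.0405].astype(int); k[v-35:v+40,u-35:u+35]=1
    N,l,st,ce=cv2.connectedComponentsWithStats(m*k)
    for j in range(1,N):
        if st[j,4]>15: print(st[j].tolist(),ce[j].round(1))
```

```text
t 25.52 pivot in holder mm [  5.4  52.2 158.1] rot to go [0.11 0.2  0.08] F in holder [-1.2  3.3 19.6] w 0.0284
t 25.52 pivot in holder mm [  5.4  52.2 147.6] rot to go [0.11 0.2  0.08] F in holder [-1.2  3.3 19.6] w 0.0284
wrist {0.0405: [318.0, 263.0], 0.051: [318.0, 256.0]}
[303, 258, 28, 12, 263] [316.4 263.7]
[303, 277, 28, 26, 710] [316.4 289.4]
side {0.0405: [247.0, 244.0], 0.051: [245.0, 248.0]}
[212, 209, 20, 9, 153] [220.3 212.6]
[240, 218, 11, 14, 59] [244.8 224.5]
[261, 223, 9, 15, 51] [265.2 230.3]
[243, 236, 8, 6, 38] [246.6 238.5]
[242, 244, 8, 6, 38] [245.5 246.2]
```

jog_arm(moves=[[[0,-0.0005,-0.0005,0,0,0],[0,-0.0005,-0.0005,0,0,0],[0,-0.0005,-0.0005,0,0,0],[0,-0.0005,0,0,0,0],[0,-0.0005,0,0,0,0],[0,-0.0005,0,0,0,0],[0,0,0,0,0,0],[0,0,0,0,0,0],[0,0,0,0,0,0],[0,0,0,0,0,0]]])

```text
t: 26.45
tool_pos: [0.5834, 0.0255, 0.2102]
orientation: [1.879, 2.087, 0.463]
ft_force: [-3.4, -0.0, 7.6]
gripper_width: 0.0283
gripper_force: 62.0
```

jog_arm(moves=[[[0,0,0,0,0,0],[0,0,0,0,0,0],[0,0,0,0,0,0],[0,0,0,0,0,0],[0,0,0,0,0,0],[0,0,0,0,0,0],[0,0,0,0,0,0],[0,0,0,0,0,0],[0,0,0,0,0,0],[0,0,0,0,0,0]]], gripper=1)

```text
t: 27.28
tool_pos: [0.5819, 0.0254, 0.2078]
orientation: [1.882, 2.09, 0.459]
ft_force: [0.3, 0.1, -0.7]
gripper_width: 0.0854
gripper_force: 0.0
```

Run:
```python
from h import *
clip(.0455)
a=read_camera('wrist'); b=read_camera('side'); save('w15.png',a); save('side15.png',b)
hsv=cv2.cvtColor(a,cv2.COLOR_RGB2HSV); h,S,V=[hsv[...,i].astype(int) for i in range(3)]
for nm,m in (('red',((h<5)|(h>175))&(S>180)&(V>80)),('orange',(h>8)&(h<22)&(S>215)&(V>120))):
    n,l,st,ce=cv2.connectedComponentsWithStats(m.astype(np.uint8)); i=np.argmax(st[1:,4])+1; print(nm,st[i].tolist(),ce[i].round(0))
```

```text
t 27.28 pivot in holder mm [ -1.7  52.2 151.7] rot to go [-0.27  0.17  0.04] F in holder [-0.   0.1 -0.8] w 0.0854
red [325, 244, 78, 153, 4562] [369. 324.]
orange [230, 244, 85, 150, 4392] [267. 323.]
```

jog_arm(moves=[[[0,0.001,0,0,0,0],[0,0.001,0,0,0,0],[0,0,-0.005,0,0,0],[0,0,-0.01,0,0,0],[0,0,-0.015,0,0,0],[0,0,-0.02,0,0,0],[0,0,-0.02,0,0,0],[0,0,-0.025,0,0,0],[0,0,-0.025,0,0,0],[0,0,-0.02,0,0,0]]])

```text
t: 28.22
tool_pos: [0.5243, 0.0198, 0.3386]
orientation: [1.88, 2.088, 0.461]
ft_force: [-0.5, 0.2, -0.1]
gripper_width: 0.0859
gripper_force: 0.0
```

Run:
```python
from h import *
s=readout.state(); print(s['t'],s['ft_force'])
C=cam('wrist'); a=read_camera('wrist'); b=read_camera('side'); save('w16.png',a); save('side16.png',b); Rh,p=holderT(Q)
H=lambda *P:[Rh.apply(q)+p for q in P]
print('pred block top -y part (x0,x10; y 30,-70)',proj('w',H([0,.03,.14],[0,-.07,.14],[.01,.03,.14],[.01,-.07,.14]),C).round(1).tolist())
for z in (.1475,.160): print('pred pivot +y end at',z,proj('w',H([.001,.065,z]),C).round(1),proj('side',H([.001,.065,z])).round(1))
print('pred handle tops 60mm over, z 213.5',proj('w',H([-.029,.039,.2135],[.031,.039,.2135]),C).round(1).tolist())
for n,i in (('wrist',a),('side',b)):
    hsv=cv2.cvtColor(i,cv2.COLOR_RGB2HSV); h,S,V=[hsv[...,k].astype(int) for k in range(3)]
    for nm,m in (('red',((h<5)|(h>175))&(S>180)&(V>80)),('orange',(h>8)&(h<22)&(S>215)&(V>120)),('steel',(S<45)&(V>110))):
        if n=='side': m=m&(np.arange(480)[:,None]>190)&(np.arange(480)[:,None]<300)&(np.arange(640)>200)&(np.arange(640)<300)
        N,l,st,ce=cv2.connectedComponentsWithStats(m.astype(np.uint8))
        for j in np.argsort(-st[1:,4])[:3]+1: print(n,nm,st[j].tolist(),ce[j].round(1))
g=a.astype(int).sum(2); v0=proj('w',H([.005,-.05,.14]),C)[0].astype(int); print(v0,[(u,int(g[v0[1],u])) for u in range(v0[0]-24,v0[0]+25,2)]); print([(v,int(g[v,v0[0]])) for v in range(v0[1],min(v0[1]+45,480),3)])
```

```text
28.2167 [-0.5340812   0.20711499 -0.0849702 ]
pred block top -y part (x0,x10; y 30,-70) [[316.5, 237.2], [316.5, 332.0], [327.2, 237.2], [326.4, 332.0]]
pred pivot +y end at 0.1475 [[317.5 201.7]] [[247.7 249.2]]
pred pivot +y end at 0.16 [[317.5 204.5]] [[250.  244.7]]
pred handle tops 60mm over, z 213.5 [[276.2, 254.2], [358.4, 254.3]]
wrist red [319, 201, 35, 57, 931] [339.2 229.6]
wrist orange [273, 201, 38, 55, 924] [288.8 229.4]
wrist steel [436, 0, 204, 413, 61301] [558.  196.5]
wrist steel [370, 22, 63, 38, 2024] [402.2  39.6]
wrist steel [318, 340, 51, 55, 1947] [342.6 367.1]
side red [233, 210, 18, 49, 190] [241.4 239.5]
side orange [249, 218, 30, 45, 313] [264.5 235.5]
side steel [204, 191, 29, 27, 666] [217.8 203.1]
side steel [246, 233, 9, 15, 87] [250.  240.5]
side steel [269, 210, 1, 2, 2] [269.  210.5]
[321 314] [(297, 152), (299, 157), (301, 158), (303, 156), (305, 173), (307, 346), (309, 645), (311, 664), (313, 661), (315, 654), (317, 548), (319, 539), (321, 542), (323, 539), (325, 503), (327, 282), (329, 254), (331, 270), (333, 254), (335, 231), (337, 251), (339, 258), (341, 249), (343, 248), (345, 242)]
[(314, 542), (317, 532), (320, 533), (323, 547), (326, 481), (329, 336), (332, 183), (335, 165), (338, 180), (341, 163), (344, 172), (347, 234), (350, 342), (353, 383), (356, 425)]
```

Run:
```python
from h import *
C=cam('wrist'); a=read_camera('wrist'); Rh,p=holderT(Q); save('w17.png',a)
print(proj('w',[Rh.apply(q)+p for q in ([.005,.07,.14],[.005,-.07,.14],[-.004,.072,.14],[-.004,-.072,.14])],C).round(1).tolist())
g=a.astype(int).sum(2)
for c in (311,314,319,323): print(c,[(v,int(g[v,c])) for v in range(194,214,2)],[(v,int(g[v,c])) for v in range(320,340,2)])
for r in (206,265,285,300,320): print(r,[(u,int(g[r,u])) for u in range(303,335,2)])
```

```text
[[317.9, 193.4], [317.7, 330.2], [308.0, 191.2], [308.9, 332.0]]
311 [(194, 635), (196, 635), (198, 648), (200, 650), (202, 650), (204, 642), (206, 499), (208, 521), (210, 605), (212, 609)] [(320, 605), (322, 597), (324, 585), (326, 477), (328, 443), (330, 426), (332, 283), (334, 167), (336, 163), (338, 168)]
314 [(194, 549), (196, 542), (198, 550), (200, 549), (202, 539), (204, 537), (206, 474), (208, 503), (210, 472), (212, 440)] [(320, 539), (322, 527), (324, 497), (326, 426), (328, 311), (330, 200), (332, 180), (334, 181), (336, 179), (338, 175)]
319 [(194, 551), (196, 546), (198, 546), (200, 549), (202, 543), (204, 545), (206, 496), (208, 409), (210, 343), (212, 345)] [(320, 533), (322, 547), (324, 537), (326, 465), (328, 300), (330, 180), (332, 177), (334, 176), (336, 175), (338, 175)]
323 [(194, 429), (196, 417), (198, 415), (200, 409), (202, 410), (204, 412), (206, 370), (208, 241), (210, 310), (212, 302)] [(320, 267), (322, 265), (324, 268), (326, 211), (328, 177), (330, 158), (332, 165), (334, 145), (336, 158), (338, 150)]
206 [(303, 438), (305, 559), (307, 535), (309, 522)
[... 233 characters left out ...]
, (317, 523), (319, 515), (321, 489), (323, 319), (325, 292), (327, 382), (329, 405), (331, 399), (333, 308)]
285 [(303, 417), (305, 458), (307, 483), (309, 479), (311, 482), (313, 509), (315, 529), (317, 537), (319, 520), (321, 494), (323, 297), (325, 303), (327, 304), (329, 274), (331, 255), (333, 249)]
300 [(303, 317), (305, 590), (307, 640), (309, 638), (311, 628), (313, 522), (315, 502), (317, 496), (319, 496), (321, 477), (323, 287), (325, 365), (327, 372), (329, 408), (331, 430), (333, 310)]
320 [(303, 216), (305, 528), (307, 612), (309, 616), (311, 605), (313, 530), (315, 548), (317, 546), (319, 533), (321, 502), (323, 267), (325, 161), (327, 162), (329, 157), (331, 164), (333, 157)]
```

The block's end lines up with the board's end (row about 327). The clip is shut over the shoulder with its pivot down on the edge, and the arm is clear.

```bash
python3 -c "
from h import *
print(robot.hand_in())"
```

```text
the job is handed in; nothing more can be done
None
```

I handed the job in at about 28 s; it gave no verdict. My last images show the pale block home with its carved face outward and the clip closed over block and board at shoulder_a. The bite force and end pose were not measured directly, and the other objects were not re-checked.

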